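Lock the slurry tray under the glass-cutting wheel with its thumbscrew

TASK

Slide the slurry tray along the lathe bed, in under the wheel, until the hole in its tongue lines up with the threaded hole in the bed. Then take the thumbscrew from the wooden stand, put it through both holes, feel with light pressure for where its cross pin drops into the thread (do not force it), and turn it clockwise, seen from above, until its collar is tight down on the tongue. Let go and leave the other things on the bench where they are.

Things in the scene. Friction and masses are not known exactly. Their poses are not given: they have to be found in the camera images.
- lathe: Bench lathe for cutting glass, fixed. Origin: centre of the bed, on the bench; y along the bed towards the headstock, x across, z up. Grey bed 110 mm wide, from y = -190 to 160 mm, top 40 mm above the bench. A steel strip 6 mm high on each side leaves a channel 86 mm wide for the tray. Headstock and motor, 200 mm high, stand at y = 160 to 382 mm.
- wheel_low (a point): Lowest point of the lathe's stone wheel: 90 mm above the bench, at lathe y = 95 mm. Wheel 120 mm across, 18 mm thick, its axis along the lathe's y; the end of its spindle reaches to lathe y = 64 mm, 150 mm above the bench. Axes as the lathe's.
- nut_mouth (a point): Centre of the threaded hole in the bed, at the bed's top: a brass nut pressed in flush, at lathe y = -65 mm; axes as the lathe's. Bore 16 mm. Two opposite slots, 6 mm wide, let in the screw's cross pin. They lie along the lathe's y, but up to 0.7 rad off either way; this angle is not measured, but felt, or seen through the tray's hole. The pin enters within about 0.15 rad of the slots.
- nut_floor (a point): Centre of the nut, 9 mm below its face, where the cross pin ends up; axes as the lathe's. Coarse quick thread: from the slots the pin winds down under the thread when the screw is turned clockwise (seen from above), and pulls the collar down on the tongue: it begins to bind at about 1.1 rad, is tight from 1.4 rad on and meets a dead stop at about 1.8 rad. Turning back lets it out.
- tray_hole (a point): Centre of the 24 mm hole in the tray's tongue, at the tongue's upper face, 8 mm above the tray's underside; axes as the tray's.
- tray: Loose aluminium tray, 0.3 to 0.65 kg, 84 mm wide, flat in the bed's channel with 1 mm of play each side; y along the bed towards the wheel, z up; origin on its underside, below the middle of the grip. It starts 45 to 80 mm short (-y) of where its hole meets the nut; there is no stop at that place.
- tray_grip (a point): A point on the tray's grip, a raised tab 40 mm wide (x), 10 mm thick (y), its top 50 mm above the tray's underside; this point is at its middle, 34 mm above the underside and 65 mm along +y from the hole. On its -y side lies the flat tongue, 8 mm thick, 95 mm long; on its +y side the pan, 130 mm long, floor 3 mm, walls 20 to 42 mm high.
- wing (a point): Centre of the thumbscrew's wing, the part to hold: 40 mm long (x), 10 mm thick (y), 25 mm high (z), standing on the collar. Steel, 0.12 kg, z up; wing and cross pin both lie along x, so the wing shows where the pin is. It starts upright in the stand's hole, turned anyhow.
- thumbscrew: The thumbscrew; origin at the centre of its collar's underside (the seat), 16.5 mm below the wing's centre; same axes. Collar 36 mm across, 4 mm thick. Below it a shoulder 22 mm across, tapering from 3.5 to 7.5 mm down to a 14 mm shank; cross pin 4.5 mm thick, 22 mm long, 17 mm below the seat; tapered point 27 mm below.
- seat (a point): The same point as the thumbscrew's origin, the centre of its seat. Its height above the nut's face: about 19 mm with the pin resting on the nut; about 10 mm with the pin dropped into the slots; 8 mm wound home, the collar pressed on the tongue.
- stand: Wooden stand, fixed, 130 x 70 x 45 mm; origin at the centre of its underside. The thumbscrew's hole (25 mm) is at x = -40 mm, its collar resting on the top; a spare mounted stone stands 30 mm above the top at x = 45 mm.
- tumbler: Bystander: green glass tumbler, 76 mm across, 85 mm high; origin at its base.
- spare_wheel: Bystander: spare stone wheel lying flat, 90 mm across, 16 mm thick; origin at its base.
- brush: Bystander: bench brush, lying on the far side of the bed.
Things that resemble listed ones, but are neither listed nor needed, are in the scene too. There is more than one size of the tray; the job needs the larger. There is more than one size of the thumbscrew; the one meant has the size given above.

How it is judged:
By the outcome, as a careful person would: the job done as asked, in the order asked, and still so for the second after the job is handed in, with the robot touching nothing.
It also fails if it takes over 72 s, if anything falls off the work surface, if the arm or the gripper's body presses on something with over 40 N, if the wrist force passes 120 N, or if a joint passes its speed limit or range.

ROBOT

A 6-joint arm with a two-finger parallel gripper is mounted at the origin on the work surface. World frame = base frame: x ahead of the robot, y to its left, z up, the work surface at z = 0. Lengths are in mm, angles in degrees, forces in N, time in s.
With the tool pointing down it reaches from about 350 to 850 mm from the base axis. Payload 8.1 kg.
Tool frame: the origin (TCP) lies at the very end of the fingers, on their centre line; the grasp point (between the pads) lies 19 mm behind it; x points along the fingers, y is the direction in which the jaws open and shut, and the axes are right-handed (so a half turn about x gives the same grasp; the last joint's range is limited). The gripper opens to 85 mm and grips with 20 to 120 N. Pads are 22 mm wide; open, the fingers measure 114 mm over their backs; the gripper's body (76 mm by 85 mm) begins 54 mm behind the grasp point. The pads swing forward as they close: fully open they stand 13 mm farther back than shut.
Start: joints at [-76.685, 7.471, 85.268, -0, 87.261, -4.893], TCP at [187.507, -569.953, 231.292] pointing down, gripper open.
Joint ranges: [-169.43, 169.43], [-51.17, 129.36], [1.28, 143.12], [-76.62, 256.62], [0, 156.53], [-152.29, 152.29]. Speed limits (degrees/s): [136.94, 136.94, 159.86, 180, 180, 180].

INTERFACE

Orientations are given as [roll, pitch, yaw] about the fixed x, y, z axes, in that order (R = Rz(yaw) Ry(pitch) Rx(roll)).
In Python, from bench import sensors, snapshot, r gives the robot as it stands. The module is installed in compiled form; this text tells all that it offers.
- The arm moves only by the tool drive_tool, never from a script. Its argument "moves" is one flat list of numbers, 6 for each row, row after row: the shift along the tool's x, y, z in cm, then the turn, a rotation vector about the tool's x, y, z in degrees. In form: [tx, ty, tz, wx, wy, wz, tx, ty, tz, wx, wy, wz, ...]. A call has 1 to 20 rows; each row shifts and turns the commanded pose from where the row before left it, along the tool's axes as they then stand; what a row does not reach is not made up. A row lasts 1/12 s, in which the tool goes at most 41.7 mm and 7.16 degrees, less where a joint would pass 70% of its speed; a pose out of reach is approached as far as the arm can. A call with a gripper value outside its range is refused whole. "hand" is the finger opening in cm, from 0 to 8.54, set as the call begins (left out, the last holds). The fingers move at their own pace and stop on an object; "grip_force" is the grip in N (left out, the last holds). Time passes only in rows, so rows that do not move let the fingers close. It gives the time, the measured TCP pose, the force and the opening at its end, in the units of the state.
- sensors.sense(): the state, without advancing time (a new reading comes with each control period).
- snapshot(name): name is "side" or "top" or "wrist"; returns a dict with "image" (480x640x3 uint8, red, green, blue), "z_map" (480x640 float32, mm along the optical axis (not along the pixel's ray), 0 where there is no reading), "camera_matrix" (3x3 intrinsics, pixels), "eye" and "orientation" of the camera in the world; the wrist camera has in their place "mount" (4x4, takes a point from camera to tool coordinates, whose origin is the TCP and whose axes are the tool frame's). Camera axes: x right, y down, z forward; pixel columns grow to the right and rows downward; lengths in mm; the calibration is good to about 2 mm. A picture is of the moment at which its call begins: read the wrist's pose just before it.
- r.hand_in(): hands the job in, once; it reports no verdict.
The state is a dict: "time": time; "joint_pos": joint angles; "qd": joint speeds; "joint_efforts": joint torques, N m; "tool_pos": TCP position; "tcp_rot": TCP orientation; "ft_force": force on the tool from outside, world axes, zero at the start; "wrist_torque": the same for the moment, N m; "finger_gap": finger opening in mm.
Only numpy, scipy, OpenCV 4.12 (cv2) and the standard library are available. Lean on these libraries where they do the work, as an engineer would, in place of code of your own. Each camera call takes 0.05 s, during which the arm holds its last target.

## Working session

There is one attempt and no reset: what is moved stays moved. The work goes in short steps, Python scripts to look and compute and a tool call to move; the robot and the scene stay as the last step left them, time stands still between calls to the robot, and variables do not carry over. Pictures are saved under pics/ and viewed, and the job is handed in when it is done.

Besides the shell and the picture viewer there is one more tool, called after ">>>" in YAML: its name, and indented under it one key for each argument. drive_tool: Moves the arm, as the interface text tells. Its arguments: {"type":"object","properties":{"moves":{"type":"array","items":{"type":"number"}},"hand":{"type":"number"},"grip_force":{"type":"number"}},"required":["moves"]}

```bash
mkdir -p pics
cat > h.py <<'E'
import numpy as np, cv2
from bench import sensors, snapshot, r
from scipy.spatial.transform import Rotation as Ro
def snap(n,name):
    s=snapshot(n); cv2.imwrite(f'pics/{name}.png',s['image'][...,::-1]); np.savez(f'pics/{name}.npz',**{k:v for k,v in s.items()}); return s
E
python3 - <<'E'
from h import *
st=sensors.sense(); print(st)
for n in ('side','top','wrist'):
    s=snap(n,n+'0'); print(n,s['camera_matrix'],s.get('eye'),s.get('orientation'),s.get('mount'))
E
```

```text
{'time': 0.0, 'joint_pos': array([-7.66844838e+01,  7.51637831e+00,  8.53268828e+01, -1.20138836e-04,
        8.72612717e+01, -4.89041380e+00]), 'qd': array([-0.04091568,  0.01287115, -0.03515842, -0.03382017,  0.08554227,
        0.00667073]), 'joint_efforts': array([-6.80012236e-04, -5.69399142e+01, -5.00546372e+01, -1.43282045e-04,
        1.46481363e-02,  2.65867192e-05]), 'tool_pos': array([ 187.38420041, -569.43061105,  230.25415073]), 'tcp_rot': array([-94.82464519,  89.89546716, 103.38129066]), 'ft_force': array([0.08597372, 0.76353037, 0.1308094 ]), 'wrist_torque': array([-0.00410338,  0.02355701, -0.03881689]), 'finger_gap': 85.70199559053286}
side [[586.90410524   0.         326.87349061]
 [  0.         586.90410524 231.71482775]
 [  0.           0.           1.        ]] [ 390.7065087  -842.25448527  799.5226471 ] [-135.04229578   -0.63052841  -13.41883028] None
top [[441.36903252   0.         316.76762031]
 [  0.         441.36903252 244.93050007]
 [  0.           0.           1.        ]] [ 497.81339263 -135.19854586  948.27840709] [-176.1544323    -0.6368446   -89.97131099] None
wrist [[360.43770833   0.         319.73547715]
 [  0.         360.43770833 246.58992373]
 [  0.           0.           1.        ]] None None [[-3.49605544e-04 -2.70051541e-01  9.62845804e-01 -1.42939885e+02]
 [ 9.99999887e-01 -4.04267939e-04  2.49710103e-04 -2.18749667e-01]
 [ 3.21813091e-04  9.62845783e-01  2.70051652e-01 -6.70196776e+01]
 [ 0.00000000e+00  0.00000000e+00  0.00000000e+00  1.00000000e+00]]
```

View pics/top0.png

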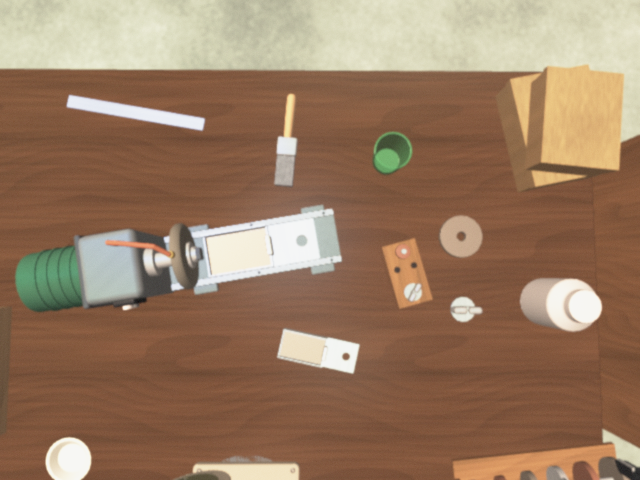

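View pics/side0.png

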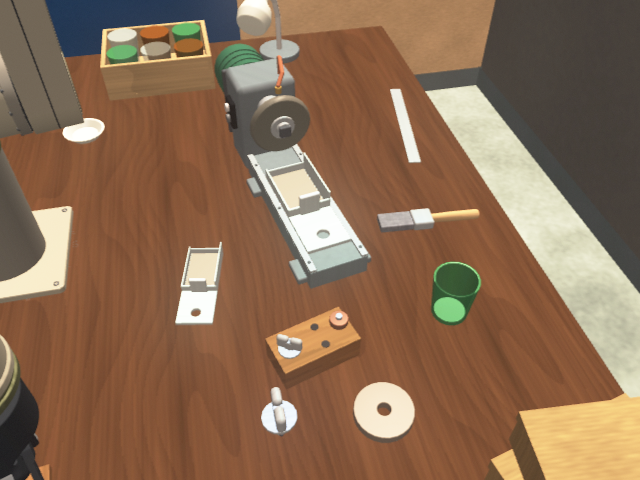

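View pics/wrist0.png

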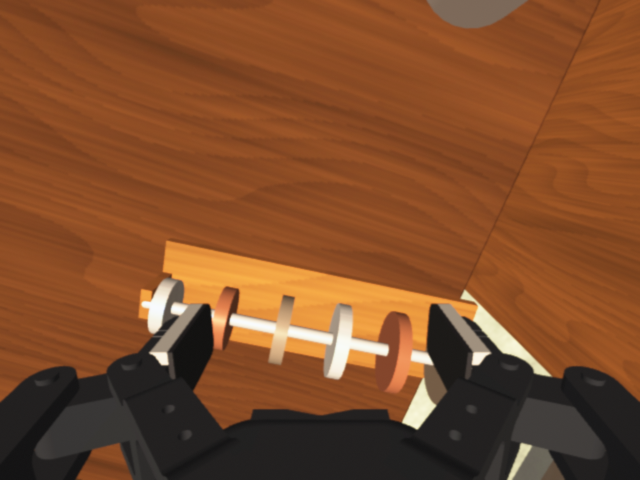

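The top view shows two tray candidates: one in the bed at about (265,247) and a smaller one loose on the bench at (318,350). The bed one is the larger and is in the channel. There are also two screws: one in the stand at (413,292), and one standing on the bench at (463,309). I'll enlarge and measure both.

```bash
cat >> h.py <<'E'
def load(name): return dict(np.load(f'pics/{name}.npz'))
def pose(s,st=None):
    if 'eye' in s and s['eye'].ndim==1 and s['eye'].shape==(3,): return Ro.from_euler('xyz',s['orientation'],degrees=True).as_matrix(), s['eye']
    R=Ro.from_euler('xyz',s['rot'],degrees=True).as_matrix(); M=s['mount']
    return R@M[:3,:3], R@M[:3,3]+s['pos']
def plane(s,uv,z):
    R,t=pose(s); uv=np.atleast_2d(np.array(uv,float)); d=np.c_[uv,np.ones(len(uv))]@np.linalg.inv(s['camera_matrix']).T@R.T
    return t+d*((z-t[2])/d[:,2])[:,None]
def cloud(s):
    R,t=pose(s); v,u=np.mgrid[:480,:640]; d=np.stack([u,v,np.ones_like(u)],-1)@np.linalg.inv(s['camera_matrix']).T
    return (d*s['z_map'][...,None])@R.T+t
def proj(s,P):
    R,t=pose(s); q=(np.atleast_2d(P)-t)@R@s['camera_matrix'].T; return q[:,:2]/q[:,2:]
def crop(name,u0,v0,w,h,k,out):
    im=cv2.imread(f'pics/{name}.png')[v0:v0+h,u0:u0+w]; cv2.imwrite(f'pics/{out}.png',cv2.resize(im,None,fx=k,fy=k,interpolation=cv2.INTER_CUBIC))
E
python3 - <<'E'
from h import *
crop('top0',160,195,200,110,4,'c_bed'); crop('top0',370,220,130,110,6,'c_stand')
crop('side0',240,290,180,150,4,'c_stand_s')
t=load('top0'); c=cloud(t)
for n,(u,v) in dict(bedpatch=(327,238),tongue=(285,240),strip=(300,212),table=(380,330),standtop=(403,270),screw=(413,292),other=(463,309),grip=(271,244),hole=(302,240)).items(): print(n,c[v,u].round(1))
s=load('side0'); cs=cloud(s)
for n,(u,v) in dict(bed=(338,262),tongue=(318,222),standtop=(328,345),table=(250,350)).items(): print('s',n,cs[v,u].round(1))
E
```

```text
bedpatch [ 573.1 -166.3   41.3]
tongue [568.4 -80.2  47.5]
strip [ 6.328e+02 -1.094e+02  6.000e-01]
table [ 380.5 -280.     2.6]
standtop [ 507.3 -322.3   42.7]
screw [ 463.4 -336.5   68. ]
other [ 430.4 -432.8   76.2]
grip [558.1 -54.4  76.7]
hole [ 569.  -114.8   40.8]
s bed [ 576.7 -182.1   38.8]
s tongue [563.  -85.3  47.3]
s standtop [ 518.7 -349.1   45.3]
s table [ 402.5 -300.2   -0.6]
```

View pics/c_bed.png

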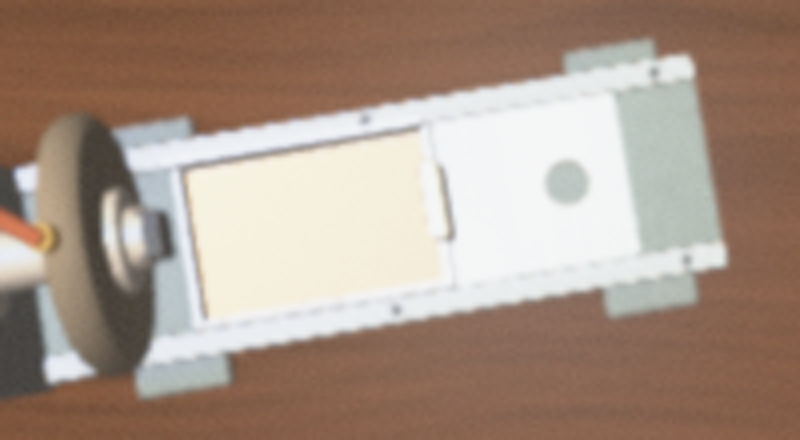

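View pics/c_stand.png

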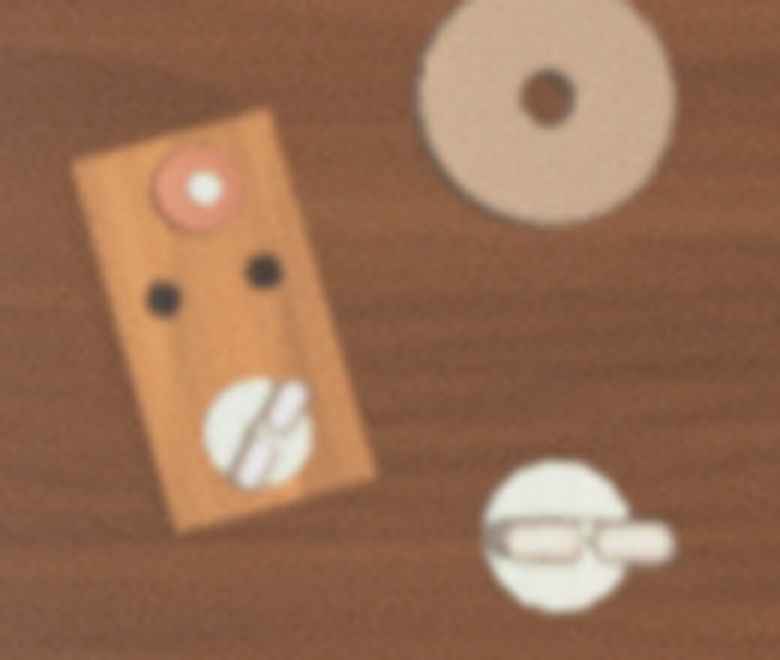

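View pics/c_stand_s.png

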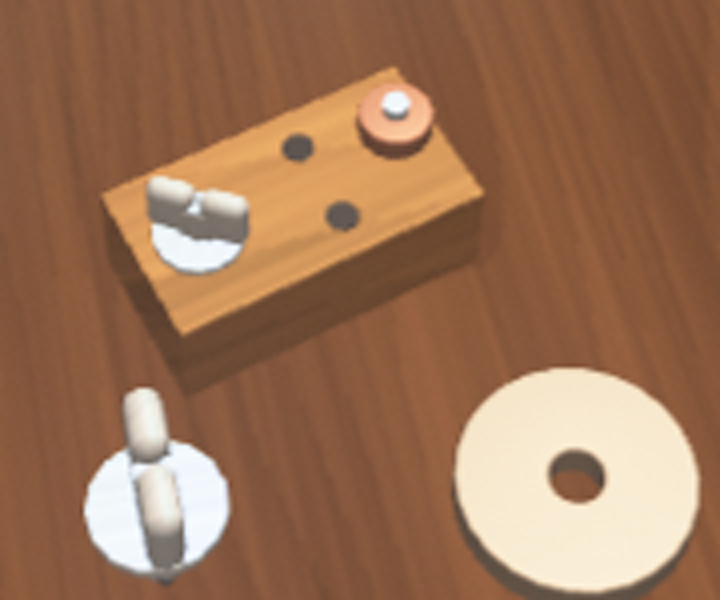

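The stand's screw has a collar about 18 px across, or about 37 mm. That fits the 36 mm given, so it is the one meant. The bench one at (463,309) is about 50 mm, so it is the decoy. Next I'll measure the bed axis, hole, grip and wing.

```bash
cat > m1.py <<'E'
from h import *
t=load('top0'); im=t['image']; hsv=cv2.cvtColor(im,cv2.COLOR_RGB2HSV)
bright=((hsv[...,1]<60)&(hsv[...,2]>185)).astype(np.uint8)
ups=[];los=[]
for u in range(215,340):
    if 306<=u<=326: pass
    col=np.where(bright[200:300,u])[0]
    if len(col)<5: continue
    if not(300<u<327 or u<220): ups.append((u,200+col[0]-.5))
    if not(308<u<336 or u<222): los.append((u,200+col[-1]+.5))
def fit(p,z):
    P=plane(t,p,z)[:,:2]; l=cv2.fitLine(P.astype(np.float32),cv2.DIST_HUBER,0,.01,.01).ravel()
    d=l[:2]*np.sign(l[1]); return d,l[2:]
du,pu=fit(ups,46); dl,pl=fit(los,46)
print('dirs',du,dl,np.degrees(np.arctan2(du[1],du[0])),np.degrees(np.arctan2(dl[1],dl[0])))
a=(du+dl); a/=np.linalg.norm(a); n=np.array([a[1],-a[0]])  # lathe x
print('a',a,'n',n,'width',(pu-pl)@n)
# tail end: transition in strips along line
mid=((pu@n)+(pl@n))/2
print('center offset along n',mid)
e=plane(t,[(333.2,210.5),(341.5,260.5)],46)[:,:2]; print('tail corners',e, e@a, e@n)
# hole
g=im[215:270,285:320]
bl=((hsv[...,2]<215)&(hsv[...,2]>120)).astype(np.uint8)
cn,_=cv2.findContours(bl[220:262,285:316],cv2.RETR_LIST,cv2.CHAIN_APPROX_NONE)
for c in cn:
    if 40<cv2.contourArea(c)<400:
        (x,y),(w,h),A=cv2.fitEllipse(c); uv=(x+285,y+220); P=plane(t,[uv],48)[0]; print('hole',uv,w,h,P,P[:2]@a,P[:2]@n)
E
python3 m1.py
python3 - <<'E'
from h import *
t=load('top0');s=load('side0')
im=t['image'];hsv=cv2.cvtColor(im,cv2.COLOR_RGB2HSV)
# collar
m=((hsv[...,1]<90)&(hsv[...,2]>150)).astype(np.uint8); m[:275]=0;m[308:]=0;m[:,:395]=0;m[:,430:]=0
c=max(cv2.findContours(m,0,1)[0],key=cv2.contourArea); print('collar',cv2.minEnclosingCircle(c), cv2.fitEllipse(c), plane(t,[cv2.minEnclosingCircle(c)[0]],49))
# wing high points in the clouds
for d in (t,s):
    P=cloud(d); k=(abs(P[...,0]-462)<35)&(abs(P[...,1]+338)<35)&(P[...,2]>58)
    q=P[k]; print(len(q),q.mean(0),q[:,2].max()); 
    w,v=np.linalg.eigh(np.cov(q[:,:2].T)); print(np.sqrt(w)*np.sqrt(12),v[:,1],np.degrees(np.arctan2(v[1,1],v[0,1])))
    uv=np.argwhere(k)[:,::-1]; print(uv.min(0),uv.max(0))
E
```

```text
dirs [-0.16449095  0.9863786 ] [-0.17168193  0.9851524 ] 99.46766 99.88562
a [-0.16808756  0.9857721 ] n [0.9857721  0.16808756] width 110.97806
center offset along n 540.40857
tail corners [[ 629.62453356 -179.02565639]
 [ 526.61702214 -195.80509125]] [-282.31054211 -281.53695947] [590.57429661 486.21195431]
hole (301.35108184814453, 240.06747817993164) 9.291484832763672 10.246357917785645 [ 568.26664851 -113.63862344   48.        ] -207.54033407810692 541.080153680442
collar ((413.5, 291.5), 10.12432861328125) ((412.6877746582031, 291.5148010253906), (17.37189483642578, 18.965492248535156), 37.35112762451172) [[ 463.63836367 -341.85604492   49.        ]]
117 [ 464.38605566 -337.95888956   70.83899475] 76.59321133336141
[ 9.97549396 38.73591775] [-0.87468573  0.48469049] 151.0078038265568
[408 283] [420 300]
251 [ 459.80422402 -343.81641511   67.54788598] 74.75783192658184
[ 9.07864162 39.3886508 ] [-0.87253875  0.48854491] 150.75501217581007
[276 334] [301 349]
```

The wing's long axis points at 151° in both views and its centre is near (462,-341). The lathe yaw is about 9.7°, the hole is about 50 mm short, and the nut is near (559,-64). Next I'll look at how the grip sits against the pan wall.

Run:
```python
from h import *
crop('side0',240,90,140,200,4,'c_bed_s')
s=load('side0');P=cloud(s); a=np.array([-.168088,.985772]);n=np.array([.985772,.168088])
# profile heights along lathe y, for x bins
X=P[...,:2]@n-540.4; Y=P[...,:2]@a+92
k=(abs(X)<60)&(Y>-195)&(Y<160)
for lo,hi in ((-43,-36),(-15,15),(36,43)):
    print(lo,hi)
    for y in range(-90,100,5):
        q=P[...,2][k&(X>lo)&(X<hi)&(abs(Y-y)<2.5)]
        if len(q): print(y,q.max().round(),np.median(q).round(),end=' | ')
    print()
```

```text
-43 -36
-90 48.0 46.0 | -85 48.0 47.0 | -80 47.0 46.0 | -75 48.0 46.0 | -70 49.0 46.0 | -65 49.0 46.0 | -60 49.0 47.0 | -55 66.0 48.0 | -50 65.0 57.0 | -35 64.0 64.0 | -30 64.0 64.0 | -20 62.0 62.0 | -5 63.0 54.0 | 15 63.0 63.0 | 20 64.0 64.0 | 30 61.0 61.0 | 45 62.0 62.0 | 60 62.0 62.0 | 65 63.0 63.0 | 70 61.0 61.0 | 75 60.0 55.0 | 80 192.0 59.0 | 85 196.0 149.0 | 90 200.0 163.0 | 95 200.0 194.0 | 
-15 15
-90 49.0 46.0 | -85 49.0 46.0 | -80 49.0 46.0 | -75 49.0 46.0 | -70 49.0 46.0 | -65 49.0 47.0 | -60 88.0 47.0 | -55 91.0 68.0 | -50 91.0 88.0 | -45 87.0 87.0 | -25 42.0 42.0 | -15 45.0 44.0 | -10 45.0 43.0 | -5 45.0 43.0 | 0 45.0 43.0 | 5 44.0 43.0 | 10 45.0 42.0 | 15 45.0 42.0 | 20 46.0 42.0 | 25 45.0 43.0 | 30 45.0 43.0 | 35 45.0 42.0 | 40 47.0 42.0 | 45 46.0 42.0 | 50 44.0 42.0 | 55 45.0 42.0 | 60 160.0 43.0 | 65 161.0 146.0 | 70 163.0 146.0 | 75 171.0 52.0 | 80 172.0 161.0 | 85 207.0 172.0 | 90 231.0 185.0 | 95 236.0 218.0 | 
36 43
-90 47.0 45.0 | -85 46.0 46.0 | -80 46.0 45.0 | -75 46.0 45.0 | -70 48.0 44.0 | -65 46.0 45.0 | -60 48.0 45.0 | -55 48.0 45.0 | -50 82.0 60.0 | -45 81.0 73.0 | -40 78.0 73.0 | -35 81.0 78.0 | -30 79.0 69.0 | -25 79.0 78.0 | -20 80.0 68.0 | -15 78.0 52.0 | -10 82.0 72.0 | -5 73.0 73.0 | 0 80.0 70.0 | 5 82.0 55.0 | 10 80.0 69.0 | 15 79.0 63.0 | 20 83.0 78.0 | 25 81.0 67.0 | 30 80.0 69.0 | 35 79.0 79.0 | 40 80.0 79.0 | 45 79.0 78.0 | 50 80.0 79.0 | 55 69.0 55.0 | 60 81.0 78.0 | 65 80.0 77.0 | 70 77.0 53.0 | 75 80.0 80.0 | 80 134.0 78.0 | 85 185.0 152.0 | 90 193.0 153.0 | 95 190.0 187.0 |
```

View pics/c_bed_s.png

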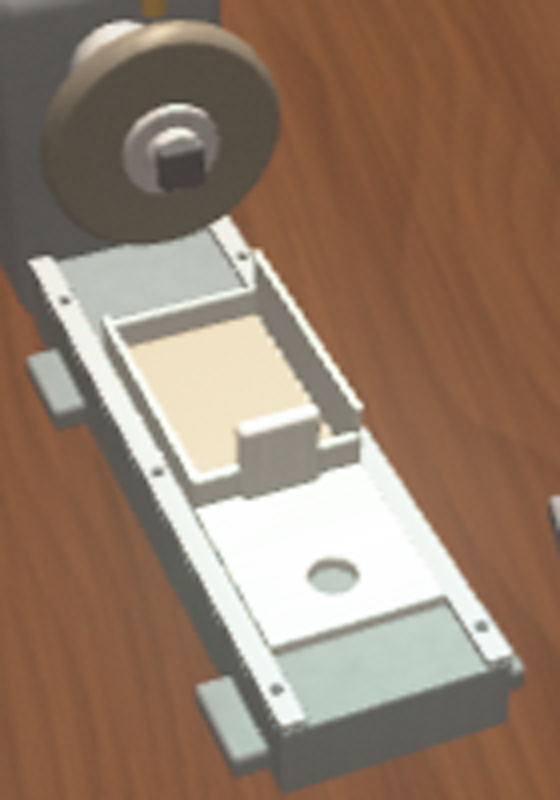

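```bash
cat >> h.py <<'E'
def Rt(th):
    x=np.array([0,0,-1.]); y=np.array([np.cos(np.radians(th)),np.sin(np.radians(th)),0]); return np.c_[x,y,np.cross(x,y)]
def go(p,th):
    st=sensors.sense(); R=Ro.from_euler('xyz',st['tcp_rot'],degrees=True).as_matrix()
    T=Rt(th); w=np.degrees(Ro.from_matrix(R.T@T).as_rotvec()); dp=np.array(p)-st['tool_pos']
    print('t',st['time'],'pos',st['tool_pos'].round(1),'jaw',np.degrees(np.arctan2(R[1,1],R[0,1])).round(2),'F',st['ft_force'].round(1),'gap',st['finger_gap'].round(1),'j',st['joint_pos'].round(0))
    print('rot(deg) first',w.round(2),'then shift cm',(T.T@dp/10).round(2),'| or shift first',(R.T@dp/10).round(2))
E
python3 - <<'E'
from h import *
t=load('top0');s=load('side0')
a=np.array([-.168088,.985772]);n=np.array([.985772,.168088])
# grip top: z>80 near Y -50
for d in (t,s):
    P=cloud(d);X=P[...,:2]@n-540.4; Y=P[...,:2]@a+92
    q=P[(abs(X)<30)&(Y>-75)&(Y<-25)&(P[...,2]>86)]
    print(len(q),q.mean(0),(q[:,:2]@n-540.4).mean(),np.percentile(q[:,:2]@n-540.4,[2,98]),(q[:,:2]@a+92).mean())
g=(-207.5+65)*a+541*n; print('grip from hole',g)
go([g[0],g[1],200],99.7); go([g[0],g[1],200],-80.3)
E
```

```text
103 [557.22489291 -49.59004613  89.69749047] 0.561205458160539 [-18.53154916  19.98635494] -50.54729674835538
73 [553.51728662 -52.13953479  88.00901706] -3.522187461349972 [-22.01801365  14.03886237] -52.43730715919026
grip from hole [557.255192 -49.536902]Traceback (most recent call last):
  File "<stdin>", line 10, in <module>
  File "h.py", line 26, in go
    print('t',st['time'],'pos',st['tool_pos'].round(1),'jaw',np.degrees(np.arctan2(R[1,1],R[0,1])).round(2),'F',st['ft_force'].round(1),'gap',st['finger_gap'].round(1),'j',st['joint_pos'].round(0))
                                                                                                                                              ^^^^^^^^^^^^^^^^^^^^^^
AttributeError: 'float' object has no attribute 'round'
```

```bash
sed -i "s/st\['finger_gap'\].round(1)/round(st['finger_gap'],1)/" h.py
python3 - <<'E'
from h import *
go([556,-50.5,200],99.7); go([556,-50.5,200],-80.3)
E
```

```text
t 0.15 pos [ 187.4 -569.5  230.5] jaw -71.79 F [-0.4 -0.2  0.1] gap 85.4 j [-77.   8.  85.  -0.  87.  -5.]
rot(deg) first [-1.7149e+02 -1.2000e-01  0.0000e+00] then shift cm [ 3.05 44.95 45.08] | or shift first [  3.11 -37.78 -51.23]
t 0.15 pos [ 187.4 -569.5  230.5] jaw -71.79 F [-0.4 -0.2  0.1] gap 85.4 j [-77.   8.  85.  -0.  87.  -5.]
rot(deg) first [8.51 0.   0.08] then shift cm [  3.05 -44.95 -45.08] | or shift first [  3.11 -37.78 -51.23]
```

>>> drive_tool:
  moves: [0, 0, 0, 4.25, 0, 0, 0, 0, 0, 4.25, 0, 0, 0, -2.5, -2.5, 0, 0, 0, 0, -2.5, -2.5, 0, 0, 0, 0, -2.5, -2.5, 0, 0, 0, 0, -2.5, -2.5, 0, 0, 0, 0, -2.5, -2.5, 0, 0, 0, 0, -2.5, -2.5, 0, 0, 0, 0, -2.5, -2.5, 0, 0, 0, 0, -2.5, -2.5, 0, 0, 0, 0, -2.5, -2.5, 0, 0, 0, 0, -2.5, -2.5, 0, 0, 0, 0, -2.5, -2.5, 0, 0, 0, 0, -2.5, -2.5, 0, 0, 0, 0, -2.5, -2.5, 0, 0, 0, 0, -2.5, -2.5, 0, 0, 0, 1, -2.5, -2.5, 0, 0, 0, 1, -2.5, -2.5, 0, 0, 0, 1, -2.5, -2.5, 0, 0, 0, 0, -2.45, -2.5, 0, 0, 0]
  hand: 5

```text
time: 1.82
tool_pos: [554.7, -49.0, 198.6]
tcp_rot: [-19.7, 89.8, 170.0]
ft_force: [0.0, -0.5, 0.1]
finger_gap: 49.8
```

Run:
```python
from h import *
go([556,-50.5,120],-80.3)
st=sensors.sense(); s=snapshot('wrist'); s['pos']=st['tool_pos'];s['rot']=st['tcp_rot']; np.savez('pics/w1.npz',**s); cv2.imwrite('pics/w1.png',s['image'][...,::-1])
```

```text
t 1.8167 pos [554.7 -49.  198.6] jaw -80.28 F [ 0.  -0.5  0.1] gap 49.8 j [-10.   2.  94.  -0.  84.  70.]
rot(deg) first [0.02 0.2  0.07] then shift cm [ 7.86  0.17 -0.11] | or shift first [ 7.85  0.18 -0.13]
```

View pics/w1.png

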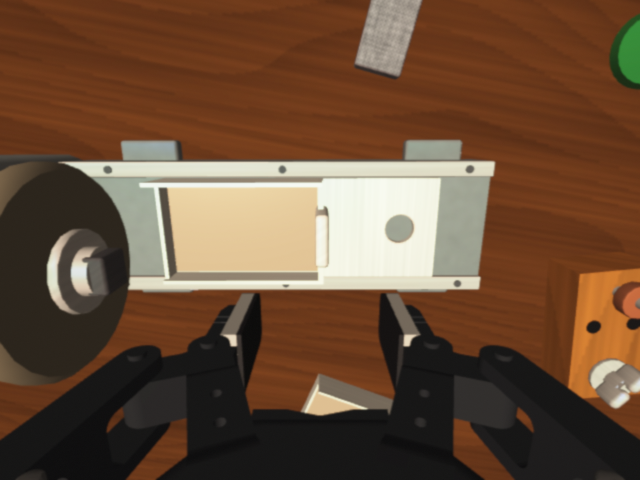

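The wrist view shows the bed squarely: grip at (322,238), hole at (399,228), and bed tail corners at (494,162) and (479,289). I'll measure with this sharper view too.

```bash
cat > m2.py <<'E'
from h import *
import sys
name=sys.argv[1]; s=load(name); im=s['image']; hsv=cv2.cvtColor(im,cv2.COLOR_RGB2HSV).astype(int)
brown=(hsv[...,1]>110)
# strip outer edges: scan columns
a0=np.array([-.168088,.985772]);n0=np.array([.985772,.168088])
V=hsv[...,2]; S=hsv[...,1]
strip=(V>165)&(S<60)
u0=int(proj(s,[*(np.array([548.2,0.1])+a0*-60+n0*0),46])[0][0])
ups=[];los=[]
for u in list(range(190,400))+list(range(465,478)):
    c=np.where(strip[120:310,u])[0]+120
    if len(c)<10: continue
    ups.append((u,c[0]-.5))
    if u>410 or u<205: los.append((u,c[-1]+.5)) if u not in range(395,465) else None
def fit(p):
    P=plane(s,p,46)[:,:2]; l=cv2.fitLine(P.astype(np.float32),cv2.DIST_HUBER,0,.01,.01).ravel(); return l[:2]*np.sign(l[1]),l[2:]
du,pu=fit(ups); dl,pl=fit(los); print('lathe yaw',[np.degrees(np.arctan2(-d[0],d[1])).round(2) for d in (du,dl)])
a=du+dl; a/=np.linalg.norm(a); n=np.array([a[1],-a[0]]); print('width',(pu-pl)@n)
mid=(pu+pl)@n/2
# tail: rightmost strip px on rows of both strips
ends=[]
for rows in (range(165,175),range(280,287)):
    for v in rows:
        c=np.where(strip[v,400:520])[0]+400; ends.append((c[-1]+.5,v))
E=plane(s,ends,46)[:,:2]; ea=np.median(E@a); print('tail along a',(E@a).round(1))
org=(ea+190)*a+mid*n; nut=(ea+125)*a+mid*n
print('lathe origin',org,'nut',nut)
m=(((V<200)&(S<60))).astype(np.uint8)
c,_=cv2.findContours(m[190:265,340:432],cv2.RETR_LIST,cv2.CHAIN_APPROX_NONE)
for k in c:
    if 150<cv2.contourArea(k)<2500 and len(k)>10:
        e=cv2.fitEllipse(k); 
        if e[1][0]/e[1][1]<.75: continue
        uv=np.array(e[0])+[340,190]; P=plane(s,[uv],48)[0][:2]; print('hole',uv,e[1],P,'lathe xy',(P-org)@n,(P-org)@a,'to go',-65-(P-org)@a)
print('nut px',proj(s,[*nut,40]))
E
python3 m2.py w1
```

```text
lathe yaw [np.float32(9.7), np.float32(9.91)]
width 109.43024
tail along a [-282.5 -281.8 -281.9 -282.  -282.1 -282.2 -282.3 -281.6 -281.7 -281.8
 -282.2 -282.3 -281.5 -281.6 -281.8 -281.9 -282. ]
lathe origin [545.55011096   1.04950469] nut [556.61938379 -63.00103564]
hole [399.0760498  228.30496597] (26.016504287719727, 28.465856552124023) [ 565.81207921 -114.05292069] lathe xy 0.3644594547905484 -116.8716583615876 to go 51.871658361587606
nut px [[336.42458543 226.71443851]]
```

>>> drive_tool:
  moves: [3.5, 0.1, 0, 0, 0.2, 0, 3.5, 0, 0, 0, 0, 0, 3.5, 0, 0, 0, 0, 0, 2.5, 0, 0, 0, 0, 0, 1.1, 0, 0, 0, 0, 0, 0, 0, 0, 0, 0, 0, 0, 0, 0, 0, 0, 0]

```text
time: 2.45
tool_pos: [555.9, -52.0, 60.7]
tcp_rot: [-177.5, 89.8, 12.2]
ft_force: [0.2, 0.3, 0.8]
finger_gap: 50.2
```

>>> drive_tool:
  moves: [0, 0, 0, 0, 0, 0, 0, 0, 0, 0, 0, 0, 0, 0, 0, 0, 0, 0, 0, 0, 0, 0, 0, 0, 0, 0, 0, 0, 0, 0, 0, 0, 0, 0, 0, 0, 0, 0, 0, 0, 0, 0, 0, 0, 0, 0, 0, 0]
  hand: 0
  grip_force: 30

```text
time: 3.12
tool_pos: [557.3, -52.1, 62.4]
tcp_rot: [171.6, 89.6, 1.3]
ft_force: [-0.5, 0.0, 5.7]
finger_gap: 9.5
```

Run:
```python
from h import *
st=sensors.sense(); a=np.array([-.17,.9855]); p=st['tool_pos'][:2]+51.2*a
go([*p,62],-80.2)
```

```text
t 3.1167 pos [557.3 -52.1  62.4] jaw -80.29 F [-0.5  0.   5.7] gap 9.5 j [-11.   9. 102.   0.  69.  70.]
rot(deg) first [-0.09 -0.39 -0.06] then shift cm [ 0.04 -5.12 -0.  ] | or shift first [ 0.04 -5.12  0.01]
```

>>> drive_tool:
  moves: [0, -0.3, 0, 0, 0, 0, 0, -0.6, 0, 0, 0, 0, 0, -0.6, 0, 0, 0, 0, 0, -0.6, 0, 0, 0, 0, 0, -0.6, 0, 0, 0, 0, 0, -0.6, 0, 0, 0, 0, 0, -0.6, 0, 0, 0, 0, 0, -0.6, 0, 0, 0, 0, 0, -0.4, 0, 0, 0, 0, 0, -0.2, 0, 0, 0, 0, 0, 0, 0, 0, 0, 0, 0, 0, 0, 0, 0, 0, 0, 0, 0, 0, 0, 0, 0, 0, 0, 0, 0, 0]

```text
time: 4.28
tool_pos: [548.9, -1.9, 62.4]
tcp_rot: [169.7, 89.6, -0.6]
ft_force: [0.2, -0.7, 8.7]
finger_gap: 9.4
```

Run:
```python
from h import *
go([557.3-8.7,-52.1+50.5,62],-80.2)
s=snap('top','top1'); crop('top1',160,195,200,110,4,'c_bed1')
```

```text
t 4.2833 pos [548.9  -1.9  62.4] jaw -80.29 F [ 0.2 -0.7  8.7] gap 9.4 j [ -6.   8. 103.   0.  68.  75.]
rot(deg) first [-0.09 -0.4  -0.07] then shift cm [ 0.04 -0.04  0.02] | or shift first [ 0.04 -0.04  0.02]
```

View pics/c_bed1.png

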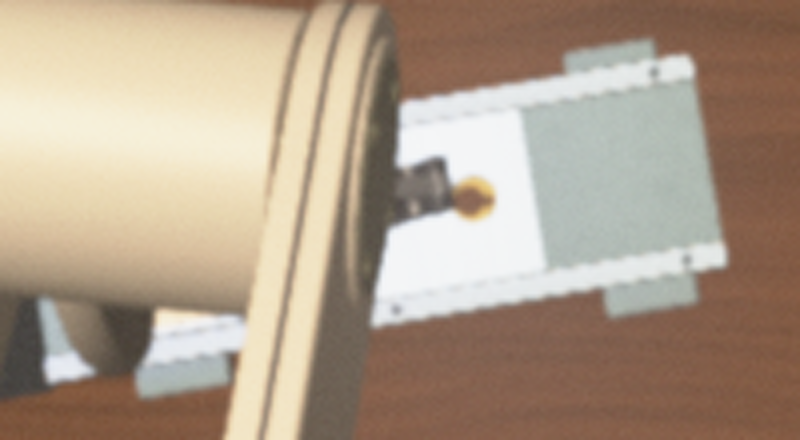

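The top crop shows the brass nut in the tongue's hole at about (474,198), with the dark bore and slots near the middle. Releasing and rising to look closely.

>>> drive_tool:
  moves: [0, 0, 0, 0, 0, 0, 0, 0, 0, 0, 0, 0, 0, 0, 0, 0, 0, 0, 0, 0, 0, 0, 0, 0, -2, 0, 0, 0, 0, 0, -3, 0, 0, 0, 0, 0, -3, 1.5, 0, 0, 0, 0, 0, 2.5, 0, 0, 0, 0, 0, 2.5, 0, 0, 0, 0, 0, 0, 0, 0, 0, 0, 0, 0, 0, 0, 0, 0]
  hand: 4

```text
time: 5.25
tool_pos: [557.7, -66.7, 140.1]
tcp_rot: [-176.0, 89.8, 13.6]
ft_force: [0.0, 0.4, -0.6]
finger_gap: 39.9
```

```bash
cat >> h.py <<'E'
def wsnap(name):
    st=sensors.sense(); s=snapshot('wrist'); s['pos']=st['tool_pos'];s['rot']=st['tcp_rot']; np.savez(f'pics/{name}.npz',**s); cv2.imwrite(f'pics/{name}.png',s['image'][...,::-1]); return s
E
python3 - <<'E'
from h import *
s=wsnap('w2'); print(sensors.sense()['tool_pos'], proj(s,[[559,-64,48]]))
E
```

```text
[557.44668463 -65.80430102 139.75381776] [[316.04355636 246.13970853]]
```

View pics/w2.png

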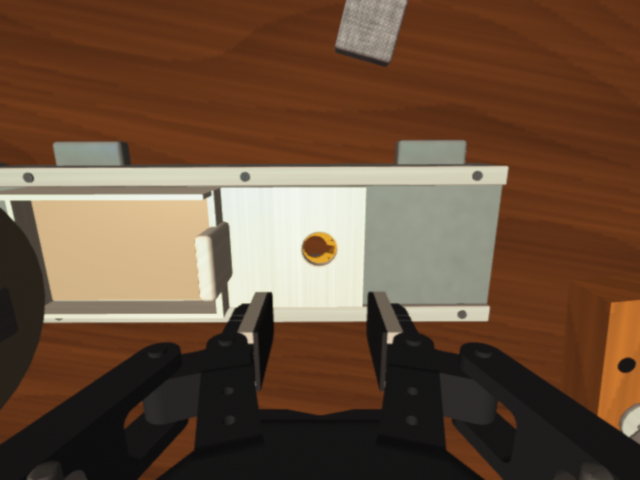

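Run:
```python
from h import *
crop('w2',290,220,60,56,10,'c_nut2')
```

```text
(no output)
```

View pics/c_nut2.png

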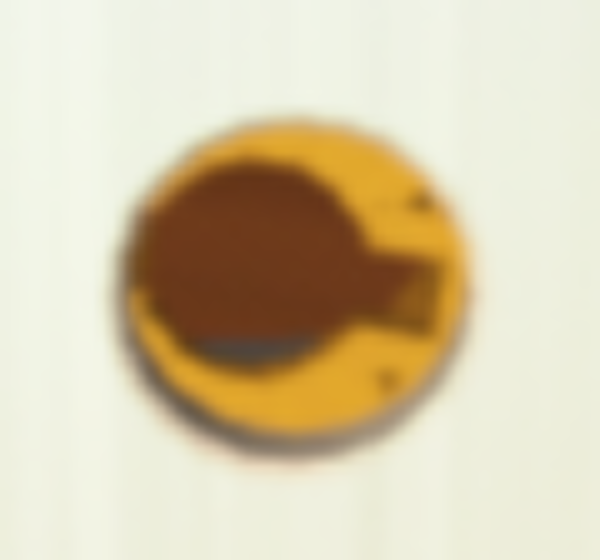

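The crop shows the bore left of the hole's centre: bore centre at about (255,265), hole centre at (295,280). One slot is visible at right, near (410,290). I'll compute the offset and slot angle with rays at the right planes.

```bash
cat > m3.py <<'E'
from h import *
import sys
name,u0,v0,w,h=sys.argv[1],*map(int,sys.argv[2:6]); 
a=np.array([-.1700,.9854]);n=np.array([.9854,.1700])
s=load(name); im=s['image'][v0:v0+h,u0:u0+w]; k=8; im=cv2.resize(im,None,fx=k,fy=k,interpolation=cv2.INTER_CUBIC); hsv=cv2.cvtColor(im,cv2.COLOR_RGB2HSV).astype(int)
f=lambda uv: (np.atleast_2d(uv)+.5)/k-.5+[u0,v0]
sat=(hsv[...,1]>110).astype(np.uint8)   # brass + bore
gold=((hsv[...,1]>110)&(hsv[...,2]>150)).astype(np.uint8)
c=max(cv2.findContours(sat,0,cv2.CHAIN_APPROX_NONE)[0],key=cv2.contourArea)
dark=((hsv[...,2]<150)).astype(np.uint8)*cv2.drawContours(np.zeros_like(sat),[cv2.convexHull(c)],-1,1,-1)
P=plane(s,f(c[:,0]),48)[:,:2]
def circ(P,r=None,it=6):
    from scipy.optimize import least_squares
    x=least_squares(lambda x: np.hypot(*(P-x[:2]).T)-(r or x[2]),[*P.mean(0),r or 10],loss='soft_l1',f_scale=.3).x; return x
x=circ(P); print('hole (upper rim fit)',x)
x12=circ(P,12);print('r12',x12)
# bore : contour of dark blob, at z=40
dk=cv2.morphologyEx(dark,cv2.MORPH_OPEN,np.ones((7,7),np.uint8))
b=max(cv2.findContours(dk,0,cv2.CHAIN_APPROX_NONE)[0],key=cv2.contourArea)[:,0]
Q=plane(s,f(b),40)[:,:2]
c0=Q.mean(0)
for _ in range(10):
    rr=np.hypot(*(Q-c0).T); K=abs(rr-8)<1.0; c0=circ(Q[K],8)[:2]
print('bore',c0,K.sum(),len(Q),'hole-bore lathe xy',(x[:2]-c0)@n,(x[:2]-c0)@a)
rr=np.hypot(*(Q-c0).T); S=Q[rr>9.3]-c0; 
for sg in (1,-1):
    T=S[sg*(S@a)>0]
    if len(T)>5: m=T.mean(0); print('slot dir deg',np.degrees(np.arctan2(m[1],m[0])),len(T),'max r',np.hypot(*T.T).max())
ov=im[...,::-1].copy(); cv2.drawContours(ov,[c],-1,(255,0,0),1); cv2.drawContours(ov,[b[:,None]],-1,(0,0,255),1)
for z,ct,r,col in ((40,c0,8,(0,255,0)),(48,x[:2],x[2],(255,255,0))):
    th=np.linspace(0,6.28,100); p=proj(s,np.c_[ct[0]+r*np.cos(th),ct[1]+r*np.sin(th),0*th+z]); cv2.polylines(ov,[(((p-[u0,v0])+.5)*k).astype(int)],1,col,1)
cv2.imwrite(f'pics/ov_{name}.png',ov)
E
python3 m3.py w2 290 220 60 56; python3 m2.py w2 | head -8
```

```text
hole (upper rim fit) [558.16183731 -66.2369729   11.21916531]
r12 [557.99498743 -66.33725117  12.        ]
bore [556.52597242 -63.22627703] 468 612 hole-bore lathe xy 1.1001629704877494 -3.244836740675409
slot dir deg -90.80472477966947 136 max r 13.210773885298305
lathe yaw [np.float32(9.57), np.float32(0.24)]
width 89.47547Traceback (most recent call last):
  File "m2.py", line 25, in <module>
    c=np.where(strip[v,400:520])[0]+400; ends.append((c[-1]+.5,v))
                                                      ~^^^^
IndexError: index -1 is out of bounds for axis 0 with size 0
```

View pics/ov_w2.png

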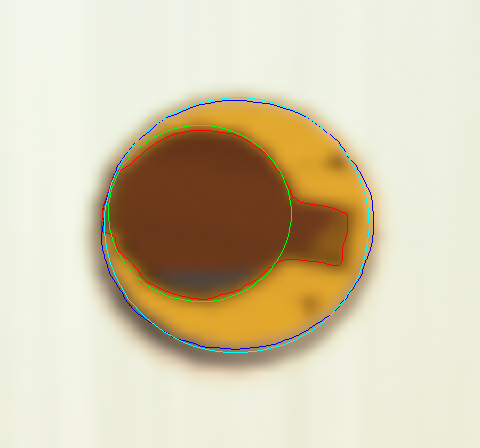

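Run:
```python
from h import *
a=np.array([-.1700,.9854]);n=np.array([.9854,.1700])
s=load('w2'); H=plane(s,[(319.2,248)],48)[0][:2]; B=plane(s,[(200.5/8+289.56,213.5/8+219.56)],40)[0][:2]; print(H,B,(H-B)@n,(H-B)@a)
sl=plane(s,[(345/8+289.56,236/8+219.56)],40)[0][:2]-B; print('slot',np.degrees(np.arctan2(sl[1],sl[0])),np.hypot(*sl))
sl=plane(s,[(320/8+289.56,232/8+219.56)],40)[0][:2]-B; print('slot',np.degrees(np.arctan2(sl[1],sl[0])),np.hypot(*sl))
# slot edges lines direction: upper edge (300,203)-(347,214), lower (282,263)-(340,265)
for p,q in (((300,203),(347,214)),((285,262),(338,265))):
    A=plane(s,(np.array([p,q])+.5)/8-.5+[290,220],40)[:,:2]; d=A[1]-A[0]; print('edge',np.degrees(np.arctan2(d[1],d[0])))
```

```text
[558.06491512 -66.32440533] [556.56867535 -63.31523978] 0.9628365262739453 -3.2195924891726735
slot -89.61399222560291 12.830647842056418
slot -89.5619266755949 10.605203471494455
edge -94.04905905797052
edge -83.80824922868966
```

Run:
```python
from h import *
go([548,-2,62],-80.2)
```

```text
t 5.3 pos [557.4 -65.8 139.8] jaw -80.36 F [-0.1  0.8 -0.2] gap 39.9 j [-12.   5.  98.   0.  77.  68.]
rot(deg) first [-0.16 -0.15  0.04] then shift cm [ 7.78 -6.45 -0.16] | or shift first [ 7.78 -6.44 -0.12]
```

>>> drive_tool:
  moves: [0, -2, 0, 0, 0, 0, 0, -2.5, 0, 0, 0, 0, 0, -2, -0.1, 0, 0, 0, 2, 0, 0, 0, 0, 0, 3, 0, 0, 0, 0, 0, 2.5, 0, 0, 0, 0, 0, 0.2, 0, 0, 0, 0, 0, 0, 0, 0, 0, 0, 0, 0, 0, 0, 0, 0, 0]

```text
time: 6.05
tool_pos: [548.4, -1.0, 64.2]
tcp_rot: [-178.8, 89.8, 11.0]
ft_force: [0.8, 1.3, 0.4]
finger_gap: 40.1
```

>>> drive_tool:
  moves: [0, 0, 0, 0, 0, 0, 0, 0, 0, 0, 0, 0, 0, 0, 0, 0, 0, 0, 0, 0, 0, 0, 0, 0, 0, 0, 0, 0, 0, 0, 0, 0, 0, 0, 0, 0]
  hand: 0
  grip_force: 30

```text
time: 6.55
tool_pos: [549.6, -1.7, 65.3]
tcp_rot: [172.9, 89.6, 2.6]
ft_force: [-0.1, 0.8, 6.8]
finger_gap: 9.2
```

>>> drive_tool:
  moves: [0, -0.1, 0.1, 0, 0, 0, 0, -0.1, 0.1, 0, 0, 0, 0, -0.12, 0, 0, 0, 0, 0, 0, 0, 0, 0, 0, 0, 0, 0, 0, 0, 0]

```text
time: 6.97
tool_pos: [548.0, 0.4, 65.3]
tcp_rot: [164.7, 89.5, -5.6]
ft_force: [4.9, -3.2, 4.5]
finger_gap: 9.6
```

>>> drive_tool:
  moves: [0, 0, 0, 0, 0, 0, 0, 0, 0, 0, 0, 0, 0, 0, 0, 0, 0, 0, 0, 0, 0, 0, 0, 0, -2, 0, 0, 0, 0, 0, -3, 0, 0, 0, 0, 0, -3, 1.5, 0, 0, 0, 0, 0, 2.5, 0, 0, 0, 0, 0, 2.5, 0, 0, 0, 0, 0, 0, 0, 0, 0, 0, 0, 0, 0, 0, 0, 0]
  hand: 4

```text
time: 7.88
tool_pos: [556.1, -63.6, 143.0]
tcp_rot: [-171.4, 89.8, 18.1]
ft_force: [-0.1, 0.3, -0.5]
finger_gap: 39.9
```

```bash
python3 - <<'E'
from h import *
s=wsnap('w3'); print(sensors.sense()['tool_pos'], sensors.sense()['qd'].round(1),proj(s,[[557,-64,48]]))
E
python3 m3.py w3 290 220 60 56; python3 -c "
from h import *
crop('w3',290,220,60,56,10,'c_nut3')"
```

```text
[555.79721976 -62.74306574 142.67520305] [ 1.2 -0.1  0.5  0.3  0.   0.2] [[320.47284357 246.16423886]]
hole (upper rim fit) [556.69511907 -63.91595631  11.21291939]
r12 [556.52292799 -63.91288312  12.        ]
bore [556.53042244 -63.49226345] 416 632 hole-bore lathe xy 0.09026427168157199 -0.4455053710536928
slot dir deg 92.34257749316642 85 max r 11.123043723830458
slot dir deg -91.63933893511903 118 max r 12.69636562109535
```

View pics/c_nut3.png

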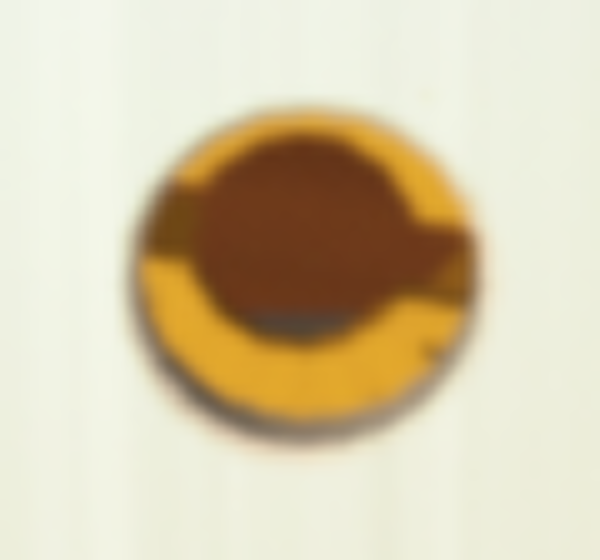

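The hole and bore now agree within about 0.5 mm, and both slots are visible on an axis of about 91° world. Tray done; on to the screw.

Run:
```python
from h import *
go([462,-341,160],-119.1)
```

```text
t 7.9333 pos [555.8 -62.7 142.7] jaw -80.36 F [-0.2 -0.2 -0.1] gap 40.0 j [-12.   4.  98.   0.  78.  69.]
rot(deg) first [38.74 -0.11  0.1 ] then shift cm [-1.73 28.88 -5.34] | or shift first [-1.79 25.86 13.9 ]
```

>>> drive_tool:
  moves: [-1, 0, 0, 6.45, 0, 0, -0.8, 0, 0, 6.45, 0, 0, 0, 0, 0, 6.45, 0, 0, 0, 0, 0, 6.45, 0, 0, 0, 0, 0, 6.45, 0, 0, 0, 0, 0, 6.45, 0, 0, 0, 3.6, -0.7, 0, 0, 0, 0, 3.6, -0.7, 0, 0, 0, 0, 3.6, -0.7, 0, 0, 0, 0, 3.6, -0.7, 0, 0, 0, 0, 3.6, -0.7, 0, 0, 0, 0, 3.6, -0.7, 0, 0, 0, 0, 3.6, -0.6, 0, 0, 0, 0, 3.6, -0.5, 0, 0, 0, 0, 0, 0, 0, 0, 0, 0, 0, 0, 0, 0, 0]

```text
time: 9.27
tool_pos: [462.3, -340.8, 160.1]
tcp_rot: [-115.2, 89.8, 35.6]
ft_force: [0.3, 0.7, -0.2]
finger_gap: 40.0
```

Run:
```python
from h import *
go([462,-341,160],-119.1)
s=wsnap('w4'); print(proj(s,[[462,-341,74],[463,-341,49]]))
```

```text
t 9.2667 pos [ 462.3 -340.8  160.1] jaw -119.14 F [ 0.3  0.7 -0.2] gap 40.0 j [-42.   6.  94.   0.  80.  77.]
rot(deg) first [-0.04 -0.08  0.16] then shift cm [0.01 0.04 0.01] | or shift first [0.01 0.04 0.01]
[[319.27791487 251.53896814]
 [318.74610863 240.71885426]]
```

View pics/w4.png

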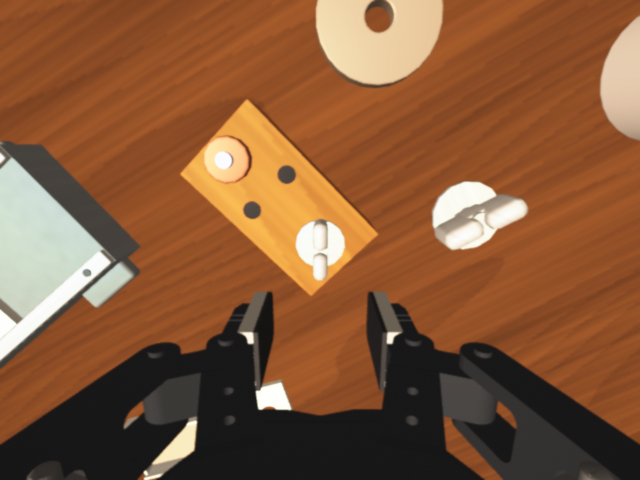

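The wing stands upright in the view at (320,249), with its collar at (320,243), between the fingers' lines. I'll refine from the collar ellipse.

Run:
```python
from h import *
s=load('w4'); hsv=cv2.cvtColor(s['image'],cv2.COLOR_RGB2HSV)
m=((hsv[...,1]<90)&(hsv[...,2]>130)).astype(np.uint8); m2=np.zeros_like(m); m2[205:290,280:360]=m[205:290,280:360]
c=max(cv2.findContours(m2,0,1)[0],key=cv2.contourArea)[:,0]
k=[p for p in c if p[1]<262]  # collar part
e=cv2.fitEllipse(np.array(k)); print(e, plane(s,[e[0]],49))
col=c[(c[:,1]>225)&(c[:,1]<260)]; print('collar cols',col[:,0].min(),col[:,0].max())
P=cloud(s); q=(abs(P[...,0]-463)<30)&(abs(P[...,1]+341)<30)&(P[...,2]>60); Q=P[q]; w,v=np.linalg.eigh(np.cov(Q[:,:2].T)); print(Q.mean(0),Q[:,2].max(),np.degrees(np.arctan2(v[1,1],v[0,1])),np.sqrt(w*12),len(Q))
print(Q[Q[:,2]>70].mean(0))
crop('w4',280,205,80,90,7,'c_w4')
```

```text
((319.77642822265625, 243.2629852294922), (45.25259780883789, 48.531314849853516), 94.06804656982422) [[ 460.95867588 -340.7208853    49.        ]]
collar cols 296 344
[ 472.87276569 -345.82843845  229.27887654] 261.2741501905551 61.56083333954545 [21.26794972 62.65112567] 31495
[ 472.89815392 -345.83557247  229.91153467]
```

View pics/c_w4.png

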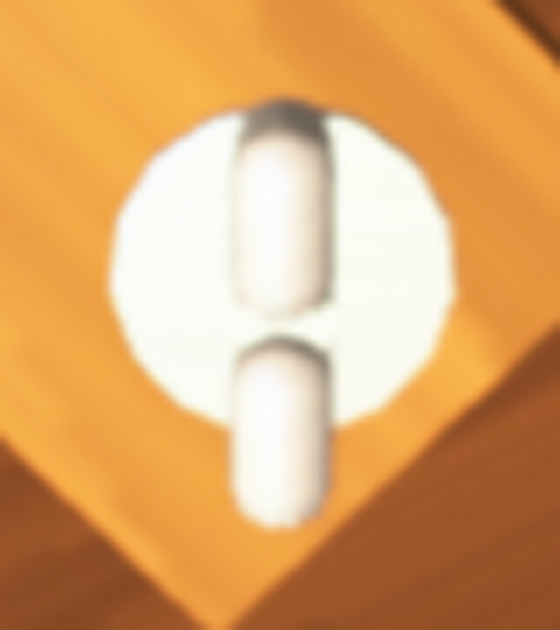

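>>> drive_tool:
  moves: [3, 0.05, 0.1, 0, 0, 0, 3, 0, 0, 0, 0, 0, 3, 0, 0, 0, 0, 0, 1.4, 0, 0, 0, 0, 0, 0.2, 0, 0, 0, 0, 0, 0, 0, 0, 0, 0, 0, 0, 0, 0, 0, 0, 0, 0, 0, 0, 0, 0, 0]

```text
time: 9.98
tool_pos: [463.8, -340.6, 56.9]
tcp_rot: [-164.7, 89.7, -13.6]
ft_force: [-0.3, -0.6, 0.7]
finger_gap: 40.1
```

Run:
```python
from h import *
go([461.2,-340.7,53],-119.1)
s=wsnap('w5')
```

```text
t 9.9833 pos [ 463.8 -340.6   56.9] jaw -118.94 F [-0.3 -0.6  0.7] gap 40.1 j [-42.  12.  99.   0.  69.  77.]
rot(deg) first [ 0.16 -0.34  0.09] then shift cm [0.39 0.13 0.23] | or shift first [0.39 0.13 0.23]
```

View pics/w5.png

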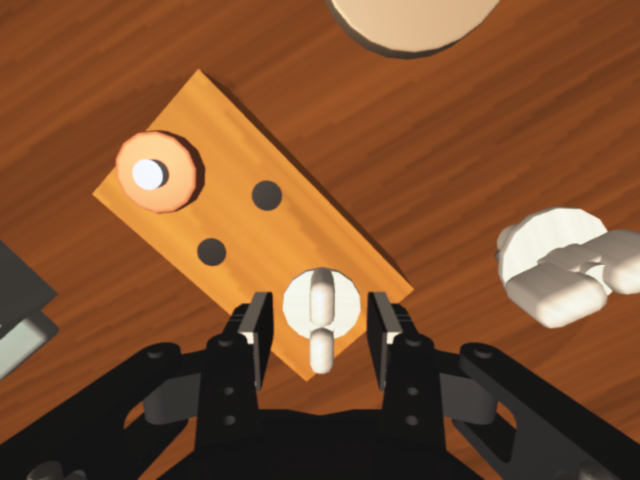

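The wing is between the fingers, at (322,320). Making a small correction, then gripping.

>>> drive_tool:
  moves: [0.35, 0.1, 0.2, 0, -0.3, 0, 0, 0, 0, 0, 0, 0, 0, 0, 0, 0, 0, 0, 0, 0, 0, 0, 0, 0]

```text
time: 10.37
tool_pos: [460.1, -340.3, 51.5]
tcp_rot: [-42.7, 89.8, 108.3]
ft_force: [0.1, -0.7, 0.7]
finger_gap: 39.8
```

>>> drive_tool:
  moves: [0, 0, 0, 0, 0, 0, 0, 0, 0, 0, 0, 0, 0, 0, 0, 0, 0, 0, 0, 0, 0, 0, 0, 0, 0, 0, 0, 0, 0, 0, 0, 0, 0, 0, 0, 0, 0, 0, 0, 0, 0, 0, 0, 0, 0, 0, 0, 0]
  hand: 0
  grip_force: 50

```text
time: 11.03
tool_pos: [460.2, -340.4, 51.5]
tcp_rot: [-43.1, 89.8, 107.9]
ft_force: [-0.5, -0.5, 2.5]
finger_gap: 9.2
```

Run:
```python
from h import *
go([461.2,-340.7,53],-119.1)
print(sensors.sense()['wrist_torque'])
```

```text
t 11.0333 pos [ 460.2 -340.4   51.5] jaw -118.99 F [-0.5 -0.5  2.5] gap 9.2 j [-42.  12.  99.   0.  68.  77.]
rot(deg) first [0.11 0.12 0.12] then shift cm [-0.15 -0.02 -0.11] | or shift first [-0.15 -0.02 -0.11]
[-0.15128319  0.01976563 -0.0091582 ]
```

>>> drive_tool:
  moves: [-0.5, 0, 0, 0, 0, 0, -1.5, 0, 0, 0, 0, 0, -2.5, 0, 0, 0, 0, 0, -2.5, 0, 0, 0, 0, 0, -2, 0, 0, 0, 0, 0, -1, 0, 0, 0, 0, 0, 0, 0, 0, 0, 0, 0, 0, 0, 0, 0, 0, 0]

```text
time: 11.7
tool_pos: [460.2, -340.5, 151.0]
tcp_rot: [-43.0, 89.8, 108.0]
ft_force: [0.2, 0.4, -2.7]
finger_gap: 8.8
```

Run:
```python
from h import *
go([556.5,-63.4,130],1)
s=wsnap('w6')
```

```text
t 11.7 pos [ 460.2 -340.5  151. ] jaw -118.99 F [ 0.2  0.4 -2.7] gap 8.8 j [-42.   6.  95.   0.  79.  77.]
rot(deg) first [-1.1999e+02 -5.0000e-02  2.1000e-01] then shift cm [  2.1   10.11 -27.53] | or shift first [  2.18 -28.9    5.  ]
```

View pics/w6.png

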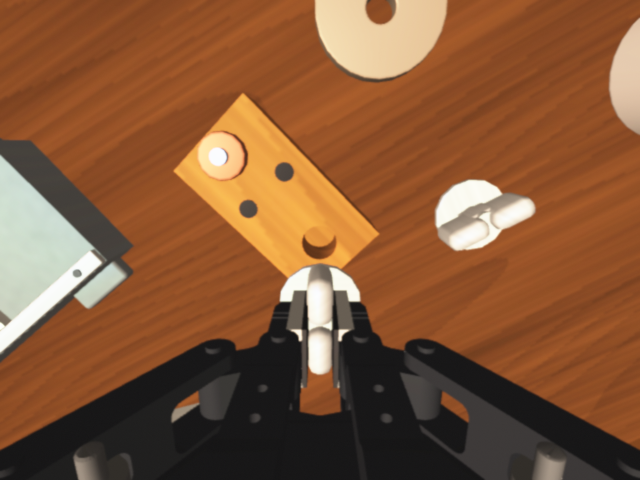

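>>> drive_tool:
  moves: [0, -2.2, 0.4, 0, 0, 0, 0, -3.7, 0.64, 0, 0, 0, 0, -3.7, 0.64, 0, 0, 0, 0, -3.7, 0.64, 0, 0, 0, 0, -3.7, 0.64, 0, 0, 0, 0, -3.7, 0.64, 0, 0, 0, 0, -3.7, 0.64, 0, 0, 0, 0, -3.0, 0.5, 0, 0, 0, 0, -1.5, 0.26, 0, 0, 0, 0, 0, 0, -5, 0, 0, 0, 0, 0, -7, 0, 0, 0, 0, 0, -7, 0, 0, 0, 0, 0, -7, 0, 0, 0, 0, 0, -7, 0, 0, 0, 0, 0, -7, 0, 0, 0, 0, 0, -7, 0, 0, 0, 0, 0, -7, 0, 0, 0, 0, 0, -7, 0, 0, 0, 0, 0, -7, 0, 0, 0, 0, 0, -7, 0, 0]

```text
time: 13.42
tool_pos: [555.1, -63.2, 149.4]
tcp_rot: [-84.0, 89.6, 142.4]
ft_force: [-0.7, 0.5, -1.2]
finger_gap: 9.0
```

>>> drive_tool:
  moves: [0, 0, 0, -7, 0, 0, 0, 0, 0, -7, 0, 0, 0, 0, 0, -7, 0, 0, 0, 0, 0, -7, 0, 0, 0, 0, 0, -7, 0, 0, 0, 0, 0, -7, 0, 0, 0, 0, 0, -3, 0, 0, 0, 0, 0, 0, 0, 0, 0, 0, 0, 0, 0, 0, 0, 0, 0, 0, 0, 0]

```text
time: 14.25
tool_pos: [555.8, -63.3, 150.8]
tcp_rot: [-139.3, 89.7, 131.6]
ft_force: [0.7, 0.1, -1.0]
finger_gap: 9.1
```

Run:
```python
from h import *
go([556.5,-63.4,90],1)
s=wsnap('w7'); snap('side','side7'); snap('top','top7')
crop('side7',240,130,150,150,4,'c_s7'); crop('top7',250,180,100,90,7,'c_t7')
```

```text
t 14.25 pos [555.8 -63.3 150.8] jaw 0.89 F [ 0.7  0.1 -1. ] gap 9.1 j [-12.   4.  97.   0.  79. -13.]
rot(deg) first [-0.11 -0.21  0.18] then shift cm [6.08 0.07 0.01] | or shift first [6.08 0.09 0.03]
```

View pics/w7.png

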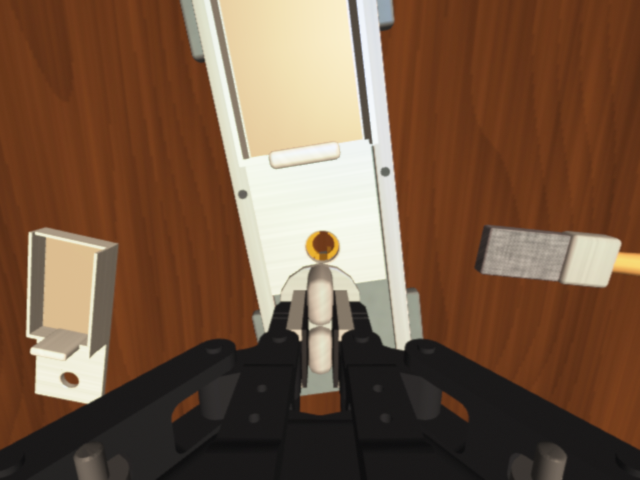

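View pics/c_s7.png

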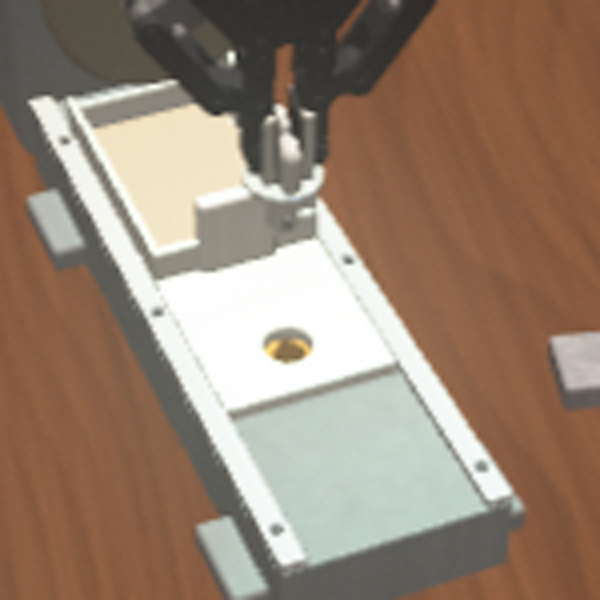

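The wrist view shows the nut ahead of the screw at (322,246), with the slot pointing at the screw. I'll measure the bore from this orientation, with the tool turned 81°, to separate out calibration bias.

```bash
sed -n '/^c=max/p' m3.py; python3 m3.py w7 292 219 60 44; python3 -c "
from h import *
crop('w7',295,222,56,44,12,'c_nut7')"
```

```text
c=max(cv2.findContours(sat,0,cv2.CHAIN_APPROX_NONE)[0],key=cv2.contourArea)
hole (upper rim fit) [555.67025071 -63.11200726  11.21362616]
r12 [555.647416   -63.31441732  12.        ]
bore [556.56171007 -63.54206288] 388 558 hole-bore lathe xy -0.8053346029652382 0.5753248985119275
slot dir deg 101.84714021581773 13 max r 9.472930940822046
slot dir deg -88.63812824178689 106 max r 12.595526660529009
```

View pics/ov_w7.png

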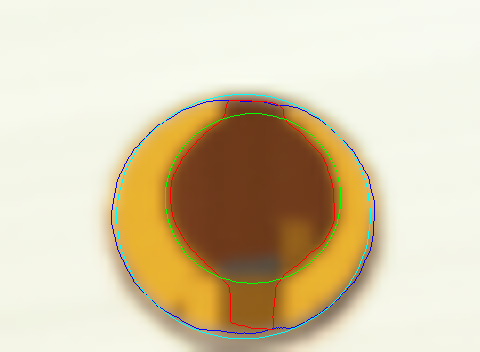

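View pics/c_nut7.png

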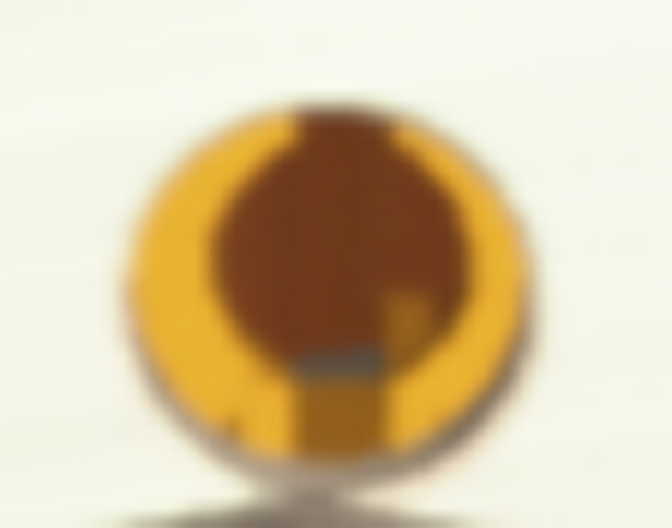

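Run:
```python
from h import *
s=load('w7'); M=s['mount']; K=s['camera_matrix']
def pj(p):
    q=M[:3,:3].T@(np.array(p)-M[:3,3]); q=K@q; return q[:2]/q[2]
for d in (0,-.85,-1.5): print(d,pj([2.5,0,-18+d]),pj([2.5,-18,d]),pj([2.5,18,d]), 'wing top ends',pj([-22.5,0,-20+d]),pj([-22.5,0,20+d]))
crop('w7',270,255,100,130,6,'c_scr7')
```

```text
0 [323.04945679 267.76528212] [282.02006136 306.54550241] [363.89986957 306.51140422] wing top ends [323.69950784 285.32049138] [323.42594176 381.59762673]
-0.85 [323.05378166 265.87394531] [281.96463752 304.76866913] [363.96341445 304.73459552] wing top ends [323.70581998 283.09903709] [323.431314   379.70695398]
-1.5 [323.05709766 264.42379835] [281.92214579 303.40642639] [364.01213233 303.37237178] wing top ends [323.71066214 281.39491773] [323.43543414 378.25693743]
```

View pics/c_scr7.png

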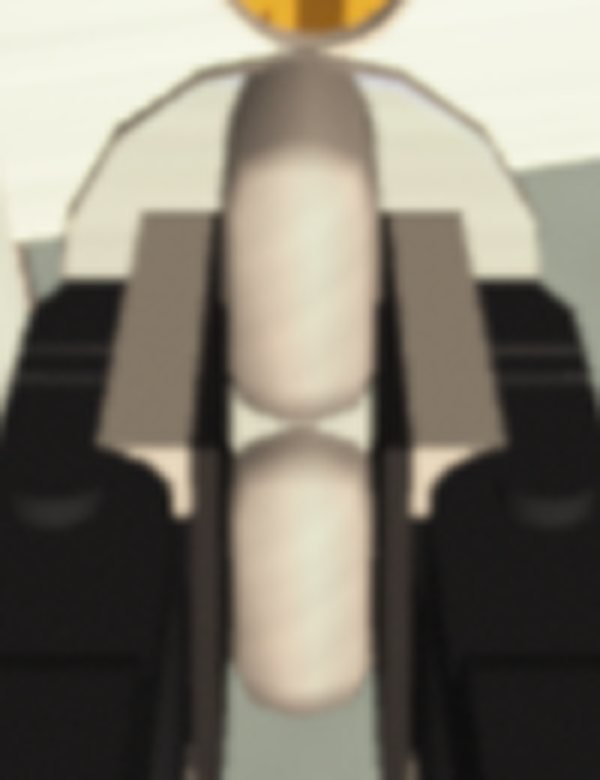

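>>> drive_tool:
  moves: [2, 0.05, 0.14, 0, 0, 0, 2, 0, 0, 0, 0, 0, 1.5, 0, 0, 0, 0, 0, 0.7, 0, 0, 0, 0, 0, 0, 0, 0, 0, 0, 0, 0, 0, 0, 0, 0, 0, 0, 0, 0, 0, 0, 0]

```text
time: 14.98
tool_pos: [557.9, -64.9, 91.4]
tcp_rot: [163.6, 89.8, 74.6]
ft_force: [-0.4, -0.9, -0.3]
finger_gap: 9.3
```

Run:
```python
from h import *
go([556.3,-64.7,88],1)
s=wsnap('w8'); snap('side','side8'); snap('top','top8')
crop('side8',280,180,80,80,9,'c_s8'); crop('top8',250,200,90,80,8,'c_t8'); crop('w8',250,200,140,130,5,'c_w8')
```

```text
t 14.9833 pos [557.9 -64.9  91.4] jaw 1.0 F [-0.4 -0.9 -0.3] gap 9.3 j [-12.   8. 100.   0.  72. -13.]
rot(deg) first [-0.   -0.16 -0.05] then shift cm [ 0.34 -0.16 -0.02] | or shift first [ 0.34 -0.16 -0.02]
```

View pics/c_s8.png

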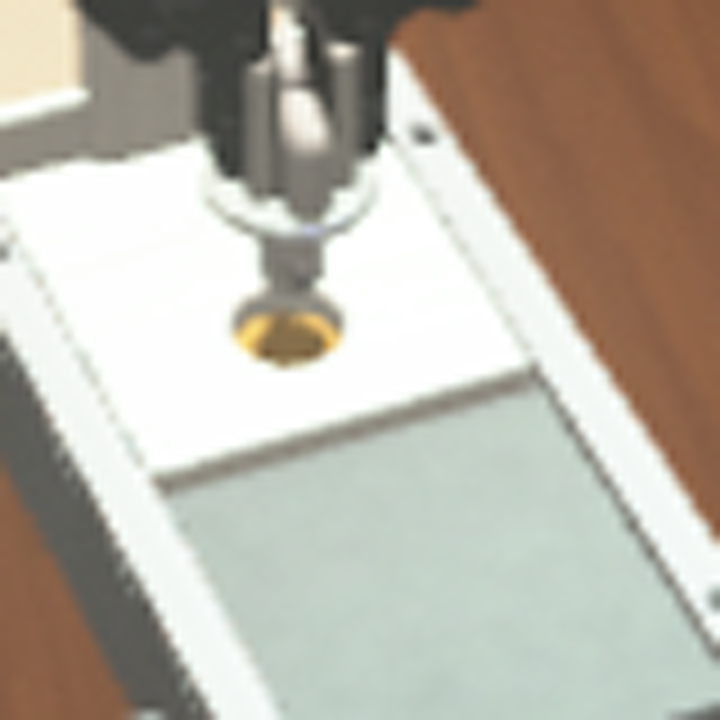

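View pics/c_t8.png

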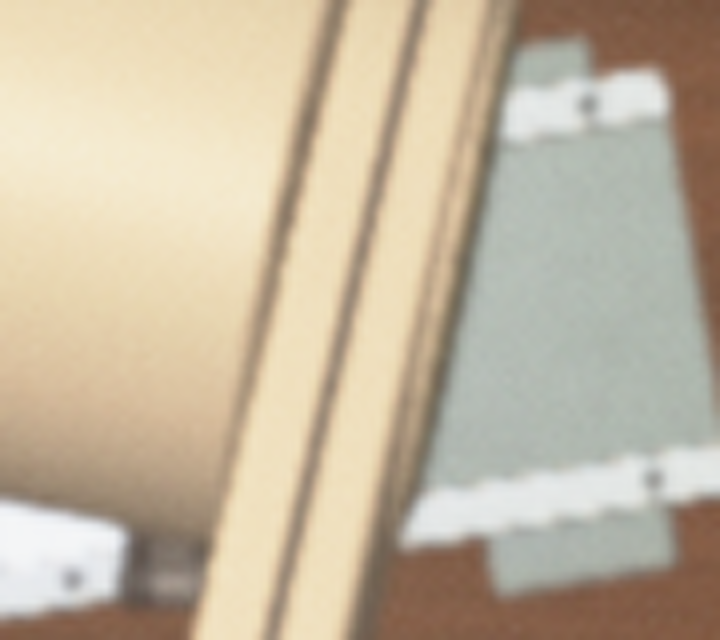

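View pics/c_w8.png

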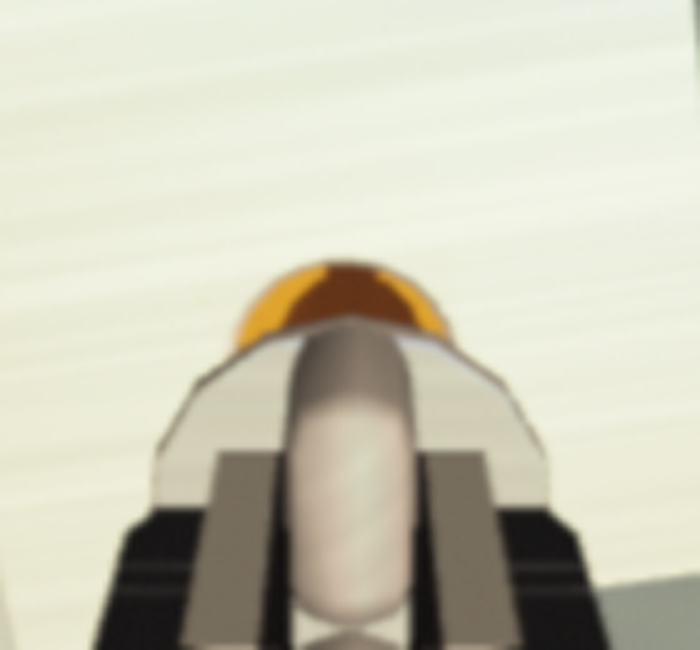

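Run:
```python
from h import *
s=load('side8')
for z in (40,48,58,66,74): print(z,(proj(s,[[556.3,-63.5,z]])[0]-[280,180])*9)
w=load('w8'); 
for z in (40,48): print(z,(proj(w,[[556.55,-63.5,z]])[0]-[250,200])*5)
crop('side8',295,195,36,36,20,'c_s8b')
```

```text
40 [287.32728219 337.00810604]
48 [287.05622742 309.05256542]
58 [286.71343871 273.69866222]
66 [286.43597748 245.08238406]
74 [286.15559581 216.1649024 ]
40 [349.06327565 337.74599422]
48 [349.1576835  361.38855814]
```

View pics/c_s8b.png

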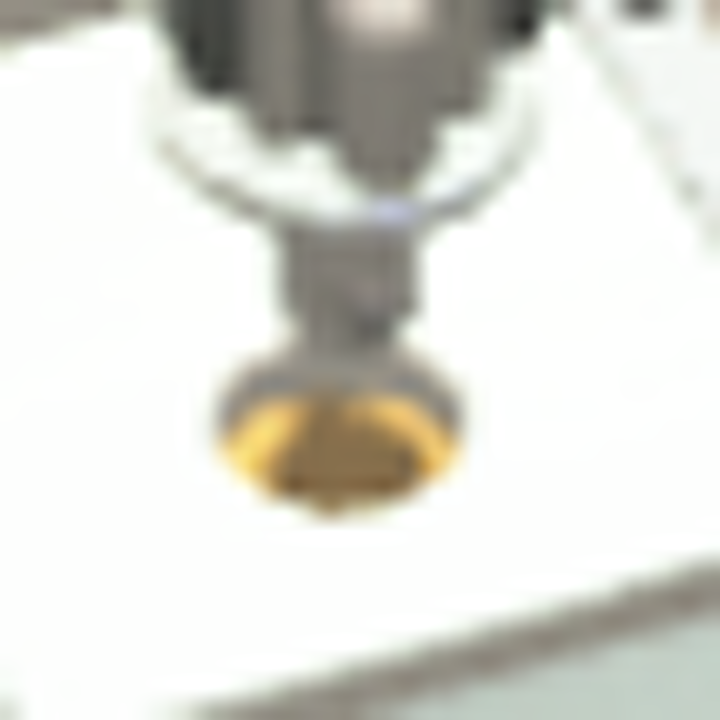

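Run:
```python
from h import *
for n in ('w1','w2','w4','w7','w8'):
    s=load(n); print(n,s['mount'].round(5).tolist(), s['camera_matrix'][0])
```

```text
w1 [[-0.00032, -0.27, 0.96286, -142.93493], [1.0, -0.0004, 0.00022, -0.00422], [0.00032, 0.96286, 0.27, -67.00197], [0.0, 0.0, 0.0, 1.0]] [360.43770833   0.         319.73547715]
w2 [[-0.00032, -0.27, 0.96286, -142.94463], [1.0, -0.0004, 0.00022, -0.0005], [0.00032, 0.96286, 0.27, -67.00423], [0.0, 0.0, 0.0, 1.0]] [360.43770833   0.         319.73547715]
w4 [[-0.0001, -0.26986, 0.9629, -142.9442], [1.0, -0.00034, 1e-05, 0.90735], [0.00032, 0.9629, 0.26986, -67.32265], [0.0, 0.0, 0.0, 1.0]] [360.43770833   0.         319.73547715]
w7 [[-0.00028, -0.2705, 0.96272, -142.9364], [1.0, -0.00039, 0.00018, -1.43697], [0.00032, 0.96272, 0.2705, -68.23753], [0.0, 0.0, 0.0, 1.0]] [360.43770833   0.         319.73547715]
w8 [[-0.00028, -0.2705, 0.96272, -142.94174], [1.0, -0.00038, 0.00018, -1.43611], [0.00032, 0.96272, 0.2705, -68.2402], [0.0, 0.0, 0.0, 1.0]] [360.43770833   0.         319.73547715]
```

>>> drive_tool:
  moves: [0, 0, 0, 0, 0, 0, 0, 0, 0, 0, 0, 0, 0, 0, 0, 0, 0, 0, 0, 0, 0, 0, 0, 0]

```text
time: 15.47
tool_pos: [557.0, -64.7, 90.2]
tcp_rot: [-163.8, 89.8, 107.2]
ft_force: [-0.5, -0.7, -1.6]
finger_gap: 8.7
```

Run:
```python
from h import *
for n in ('w3','w5','w6'):
    s=load(n); print(n,s['mount'][:3,3])
go([557.9,-64.9,70],1)
s=wsnap('w9'); print(s['mount'][:3,3]); print(sensors.sense()['qd'].round(2))
R,t=pose(s); nom=np.array([-142.94,0,-67.0]); Rw=Ro.from_euler('xyz',s['rot'],degrees=True).as_matrix(); print('true tcp?',t-Rw@nom)
snap('side','side9'); crop('side9',295,195,36,36,20,'c_s9'); crop('w9',250,200,140,130,5,'c_w9')
```

```text
w3 [-1.42944130e+02 -6.72356185e-04 -6.70041124e+01]
w5 [-142.94816488    0.90383616  -67.32105344]
w6 [-142.9394182     0.90470226  -67.31909526]
t 15.4667 pos [557.  -64.7  90.2] jaw 1.01 F [-0.5 -0.7 -1.6] gap 8.7 j [-12.   8. 100.   0.  72. -13.]
rot(deg) first [ 0.01 -0.18  0.05] then shift cm [2.02 0.09 0.02] | or shift first [2.02 0.09 0.03]
[-142.93938936   -1.43672283  -68.24055153]
[-0.02  0.13  0.03  0.03  0.04  0.06]
true tcp? [555.58539228 -63.48130457  90.16912963]
```

View pics/c_s9.png

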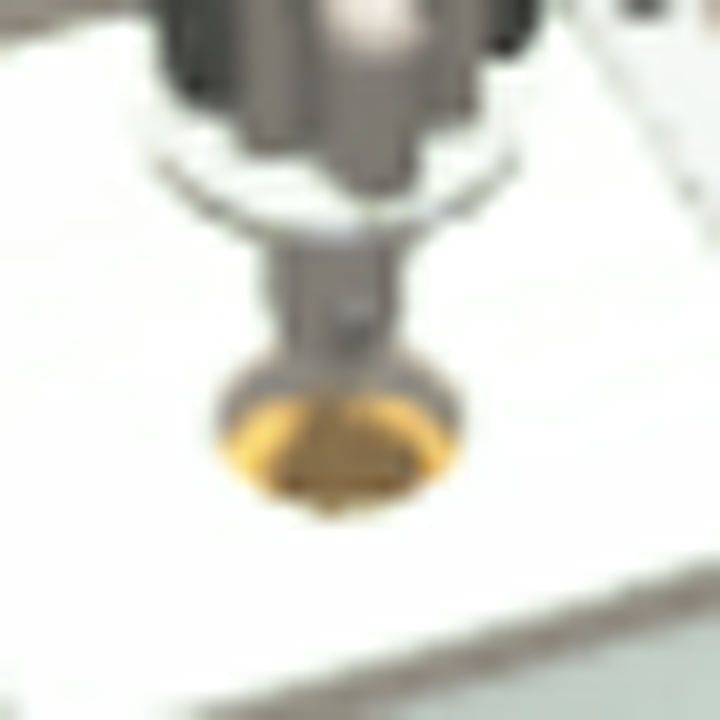

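View pics/c_w9.png

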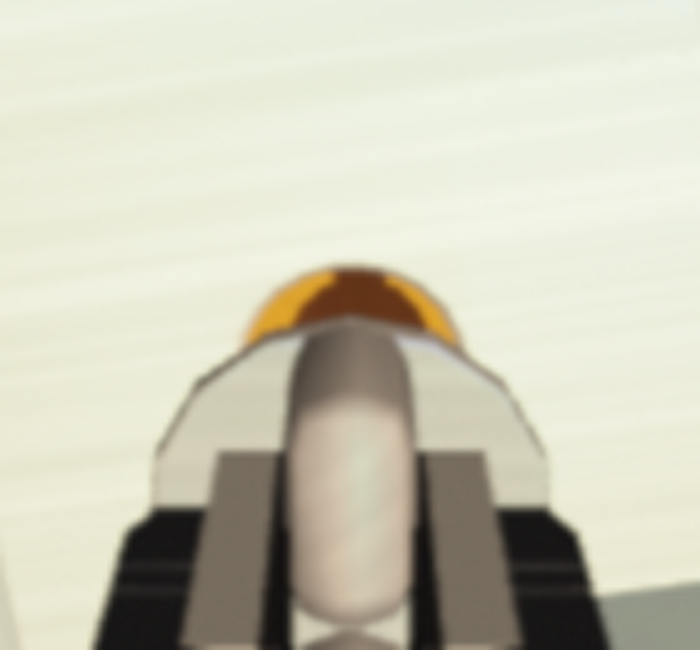

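>>> drive_tool:
  moves: [0.4, 0.05, 0.02, 0, 0, 0, 0.4, 0, 0, 0, 0, 0, 0.4, 0, 0, 0, 0, 0, 0, 0, 0, 0, 0, 0, 0, 0, 0, 0, 0, 0, 0, 0, 0, 0, 0, 0, 0, 0, 0, 0, 0, 0]

```text
time: 16.15
tool_pos: [557.6, -64.9, 78.2]
tcp_rot: [-164.4, 89.8, 106.6]
ft_force: [-0.1, -0.1, -0.8]
finger_gap: 9.1
```

Run:
```python
from h import *
go([557.6,-64.9,70],1)
s=wsnap('w10')
snap('side','side10'); crop('side10',295,195,36,36,20,'c_s10')
```

```text
t 16.15 pos [557.6 -64.9  78.2] jaw 1.01 F [-0.1 -0.1 -0.8] gap 9.1 j [-12.   9. 100.   0.  71. -13.]
rot(deg) first [ 0.01 -0.18  0.05] then shift cm [0.82 0.   0.  ] | or shift first [0.82 0.   0.01]
```

View pics/c_s10.png

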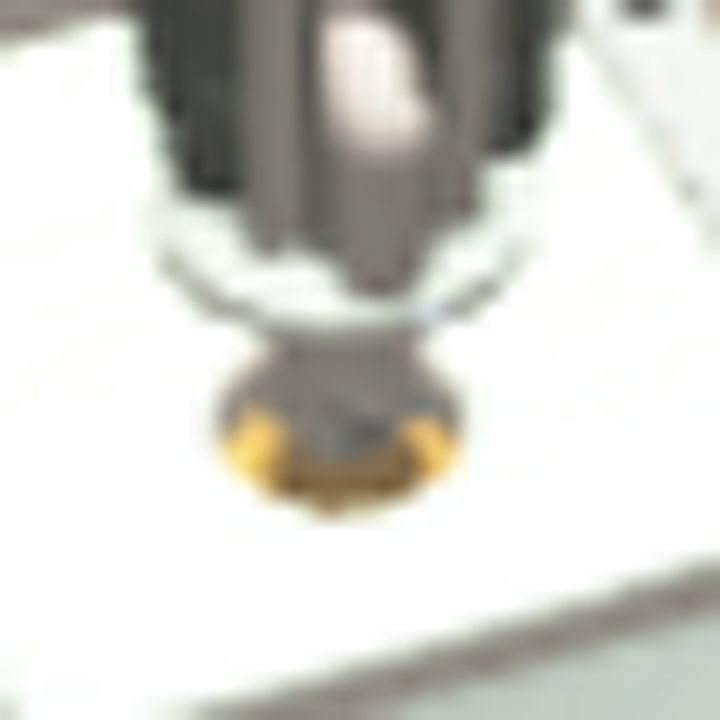

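The shank at column 345 is centred over the bore at about 345. Descending in small steps and watching the force.

>>> drive_tool:
  moves: [0.2, 0, 0, 0, 0, 0, 0.2, 0, 0, 0, 0, 0, 0.2, 0, 0, 0, 0, 0, 0.2, 0, 0, 0, 0, 0, 0, 0, 0, 0, 0, 0, 0, 0, 0, 0, 0, 0]

```text
time: 16.75
tool_pos: [557.2, -64.8, 69.7]
tcp_rot: [-153.4, 89.8, 117.6]
ft_force: [0.2, -0.6, -1.3]
finger_gap: 9.0
```

>>> drive_tool:
  moves: [0.1, 0, 0, 0, 0, 0, 0.1, 0, 0, 0, 0, 0, 0.1, 0, 0, 0, 0, 0, 0, 0, 0, 0, 0, 0]

```text
time: 17.08
tool_pos: [557.3, -64.8, 66.8]
tcp_rot: [-155.6, 89.8, 115.4]
ft_force: [0.4, 0.2, -1.7]
finger_gap: 9.0
```

>>> drive_tool:
  moves: [0.1, 0, 0, 0, 0, 0, 0.1, 0, 0, 0, 0, 0, 0.1, 0, 0, 0, 0, 0, 0, 0, 0, 0, 0, 0]

```text
time: 17.42
tool_pos: [557.3, -64.7, 63.7]
tcp_rot: [-155.9, 89.8, 115.1]
ft_force: [-0.2, -0.4, -1.3]
finger_gap: 8.5
```

>>> drive_tool:
  moves: [0.1, 0, 0, 0, 0, 0, 0.1, 0, 0, 0, 0, 0, 0, 0, 0, 0, 0, 0]

```text
time: 17.67
tool_pos: [557.3, -64.7, 61.8]
tcp_rot: [-156.3, 89.8, 114.7]
ft_force: [0.1, 0.8, -1.2]
finger_gap: 9.1
```

The seat is already below the pin-resting height with no force, so the pin is entering the slots. Continuing gently.

>>> drive_tool:
  moves: [0.1, 0, 0, 0, 0, 0, 0.1, 0, 0, 0, 0, 0, 0.1, 0, 0, 0, 0, 0, 0, 0, 0, 0, 0, 0]

```text
time: 18.0
tool_pos: [557.3, -64.7, 58.8]
tcp_rot: [-155.8, 89.8, 115.2]
ft_force: [-0.8, -0.9, -0.8]
finger_gap: 8.6
```

>>> drive_tool:
  moves: [0.1, 0, 0, 0, 0, 0, 0.1, 0, 0, 0, 0, 0, 0, 0, 0, 0, 0, 0]

```text
time: 18.25
tool_pos: [557.3, -64.9, 56.8]
tcp_rot: [-156.3, 89.8, 114.7]
ft_force: [0.7, -1.0, -2.3]
finger_gap: 8.9
```

>>> drive_tool:
  moves: [0.05, 0, 0, 0, 0, 0, 0.05, 0, 0, 0, 0, 0, 0, 0, 0, 0, 0, 0]

```text
time: 18.5
tool_pos: [557.5, -64.9, 56.1]
tcp_rot: [-160.3, 89.8, 110.7]
ft_force: [-0.8, -0.7, -0.3]
finger_gap: 9.0
```

>>> drive_tool:
  moves: [0.05, 0, 0, 0, 0, 0, 0.05, 0, 0, 0, 0, 0, 0, 0, 0, 0, 0, 0]

```text
time: 18.75
tool_pos: [557.6, -64.9, 55.7]
tcp_rot: [-165.4, 89.8, 105.6]
ft_force: [-4.1, -0.5, 4.9]
finger_gap: 8.7
```

Run:
```python
from h import *
go([557.6,-64.9,53],1); print(sensors.sense()['wrist_torque'])
snap('side','side11'); crop('side11',280,180,70,60,10,'c_s11')
```

```text
t 18.75 pos [557.6 -64.9  55.7] jaw 1.01 F [-4.1 -0.5  4.9] gap 8.7 j [-12.  11. 101.   0.  69. -13.]
rot(deg) first [ 0.01 -0.17  0.04] then shift cm [ 0.27 -0.   -0.  ] | or shift first [ 0.27 -0.   -0.  ]
[-0.11812592  0.57930786  0.0098131 ]
```

View pics/c_s11.png

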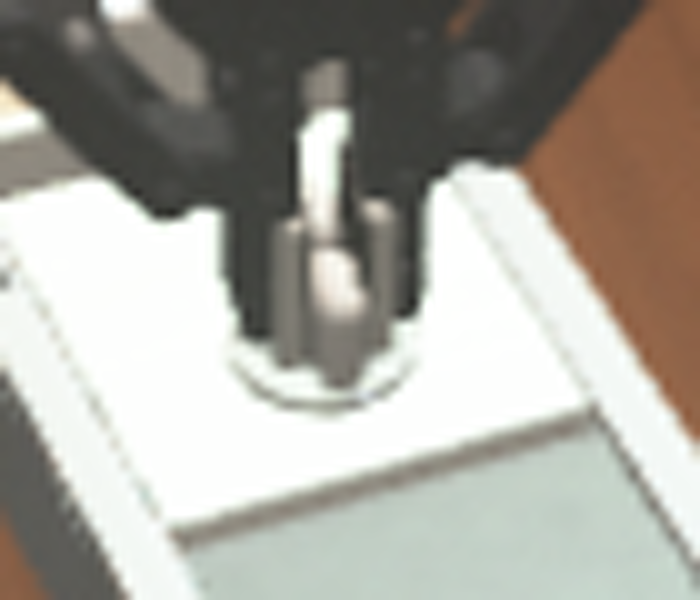

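Contact is light, at a seat height of about 10 mm above the nut, so the pin has dropped into the slots. Now turning clockwise in chunks.

>>> drive_tool:
  moves: [0, 0, 0, 0, 0, 0, 0, 0, 0, 5, 0, 0, 0, 0, 0, 5, 0, 0, 0.02, 0, 0, 5, 0, 0, 0.02, 0, 0, 5, 0, 0, 0.02, 0, 0, 5, 0, 0, 0, 0, 0, 0, 0, 0]
  grip_force: 80

```text
time: 19.38
tool_pos: [558.1, -64.8, 55.3]
tcp_rot: [-158.3, 89.8, 87.4]
ft_force: [-2.5, -0.3, 6.3]
finger_gap: 8.4
```

Run:
```python
from h import *
go([557.6,-64.9,53],-90); print(sensors.sense()['wrist_torque'])
```

```text
t 19.3833 pos [558.1 -64.8  55.3] jaw -24.23 F [-2.5 -0.3  6.3] gap 8.4 j [-12.  11. 101.   0.  68.  12.]
rot(deg) first [65.77 -0.11  0.15] then shift cm [0.23 0.01 0.05] | or shift first [ 0.23 -0.04  0.03]
[ 0.05411861  0.33259315 -0.05484335]
```

>>> drive_tool:
  moves: [0.02, 0, 0, 5, 0, 0, 0.02, 0, 0, 5, 0, 0, 0.02, 0, 0, 5, 0, 0, 0.02, 0, 0, 5, 0, 0, 0.02, 0, 0, 5, 0, 0, 0, 0, 0, 0, 0, 0]

```text
time: 19.88
tool_pos: [557.7, -64.4, 54.5]
tcp_rot: [-118.7, 89.8, 102.1]
ft_force: [-5.8, 1.8, 10.3]
finger_gap: 8.2
```

Run:
```python
from h import *
go([557.6,-64.9,53],-90); print(sensors.sense()['wrist_torque'])
```

```text
t 19.8833 pos [557.7 -64.4  54.5] jaw -49.15 F [-5.8  1.8 10.3] gap 8.2 j [-12.  11. 101.   0.  68.  37.]
rot(deg) first [ 4.085e+01 -3.000e-02  2.100e-01] then shift cm [0.15 0.05 0.01] | or shift first [0.15 0.03 0.04]
[ 0.27244423  0.84893902 -0.02828288]
```

>>> drive_tool:
  moves: [0.01, 0, 0, 5, 0, 0, 0.01, 0, 0, 5, 0, 0, 0.01, 0, 0, 5, 0, 0, 0, 0, 0, 0, 0, 0]

```text
time: 20.22
tool_pos: [557.5, -64.0, 54.5]
tcp_rot: [-99.5, 89.8, 106.3]
ft_force: [-7.6, 3.9, 13.8]
finger_gap: 8.5
```

Run:
```python
from h import *
go([557.6,-64.9,53],-90); print(sensors.sense()['wrist_torque'])
```

```text
t 20.2167 pos [557.5 -64.   54.5] jaw -64.14 F [-7.6  3.9 13.8] gap 8.5 j [-12.  11. 101.   0.  68.  52.]
rot(deg) first [2.586e+01 1.000e-02 2.400e-01] then shift cm [ 0.15  0.09 -0.01] | or shift first [0.15 0.08 0.03]
[0.55480903 1.33471034 0.0128024 ]
```

Run:
```python
from h import *
snap('side','side12'); crop('side12',280,180,70,60,10,'c_s12'); wsnap('w12'); crop('w12',250,230,140,140,5,'c_w12')
```

```text
(no output)
```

View pics/c_s12.png

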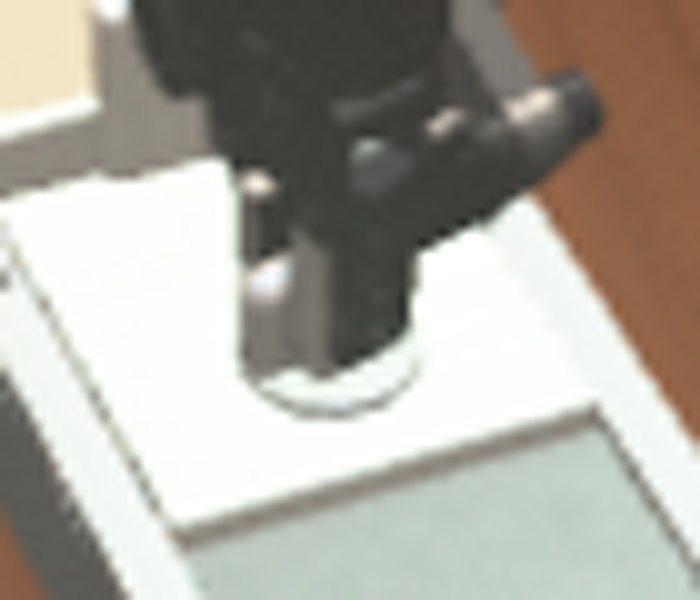

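View pics/c_w12.png

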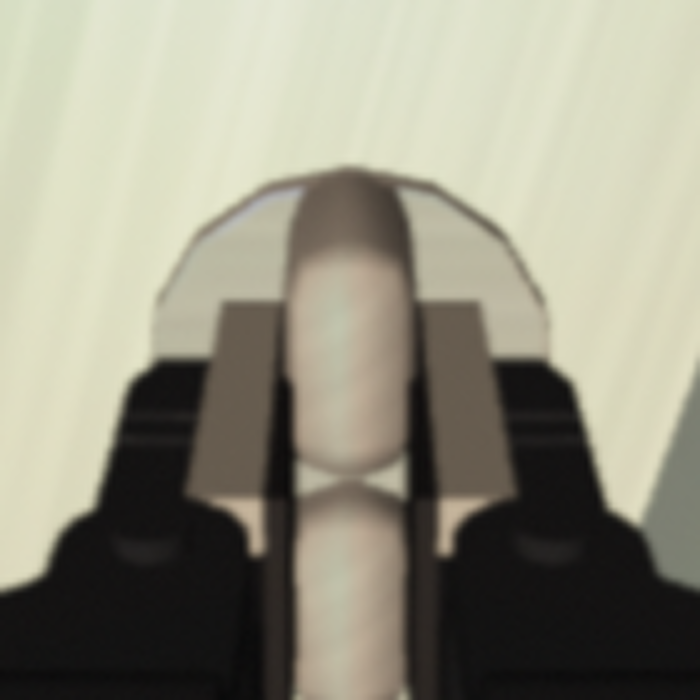

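The screw turns with the wing square in the jaws. I'll relieve the side load a little and continue to tight.

>>> drive_tool:
  moves: [0, -0.06, 0.04, 0, 0, 0, 0, 0, 0, 5, 0, 0, 0, 0, 0, 5, 0, 0, 0, 0, 0, 5, 0, 0, 0, 0, 0, 0, 0, 0]

```text
time: 20.73
tool_pos: [557.3, -63.4, 54.5]
tcp_rot: [-95.7, 89.7, 95.2]
ft_force: [-5.0, 5.9, 12.3]
finger_gap: 8.5
```

Run:
```python
from h import *
go([557.6,-64.9,53],-90); print(sensors.sense()['wrist_torque'])
```

```text
t 20.7333 pos [557.3 -63.4  54.5] jaw -79.14 F [-5.   5.9 12.3] gap 8.5 j [-12.  11. 101.   0.  68.  67.]
rot(deg) first [10.86 -0.    0.26] then shift cm [ 0.15  0.15 -0.03] | or shift first [ 0.15  0.15 -0.  ]
[ 0.72595516  0.99428748 -0.12522252]
```

>>> drive_tool:
  moves: [0, -0.03, 0.02, 4, 0, 0, 0, 0, 0, 4, 0, 0, 0, 0, 0, 0, 0, 0]

```text
time: 20.98
tool_pos: [557.2, -63.2, 54.5]
tcp_rot: [-93.3, 89.8, 89.6]
ft_force: [-4.0, 4.9, 11.2]
finger_gap: 8.2
```

Run:
```python
from h import *
go([557.6,-64.9,53],-90); print(sensors.sense()['wrist_torque'])
```

```text
t 20.9833 pos [557.2 -63.2  54.5] jaw -87.07 F [-4.   4.9 11.2] gap 8.2 j [-12.  10. 101.   0.  68.  75.]
rot(deg) first [ 2.93 -0.01  0.25] then shift cm [ 0.15  0.17 -0.04] | or shift first [ 0.15  0.17 -0.03]
[ 0.65236811  0.75322084 -0.13753879]
```

>>> drive_tool:
  moves: [0, 0, 0, 4, 0, 0, 0, 0, 0, 3, 0, 0, 0, 0, 0, 0, 0, 0]

```text
time: 21.23
tool_pos: [557.3, -63.2, 54.5]
tcp_rot: [-88.4, 89.8, 87.6]
ft_force: [-2.5, 5.2, 11.1]
finger_gap: 8.3
```

Run:
```python
from h import *
go([557.6,-64.9,53],-90); print(sensors.sense()['wrist_torque'])
snap('side','side13'); crop('side13',280,180,70,60,10,'c_s13'); wsnap('w13'); crop('w13',250,230,140,140,5,'c_w13')
```

```text
t 21.2333 pos [557.3 -63.2  54.5] jaw -94.01 F [-2.5  5.2 11.1] gap 8.3 j [-12.  10. 101.   0.  68.  82.]
rot(deg) first [-4.01 -0.    0.25] then shift cm [ 0.15  0.17 -0.03] | or shift first [ 0.15  0.17 -0.04]
[ 0.78461696  0.77876305 -0.06475696]
```

View pics/c_s13.png

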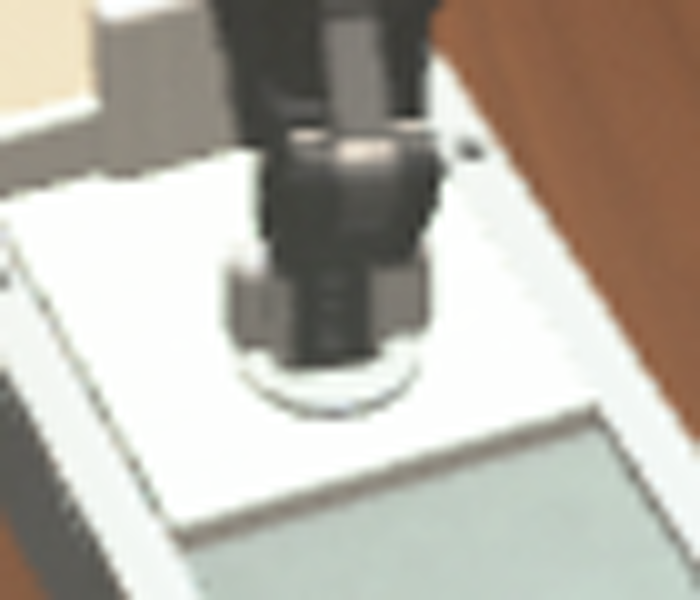

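View pics/c_w13.png

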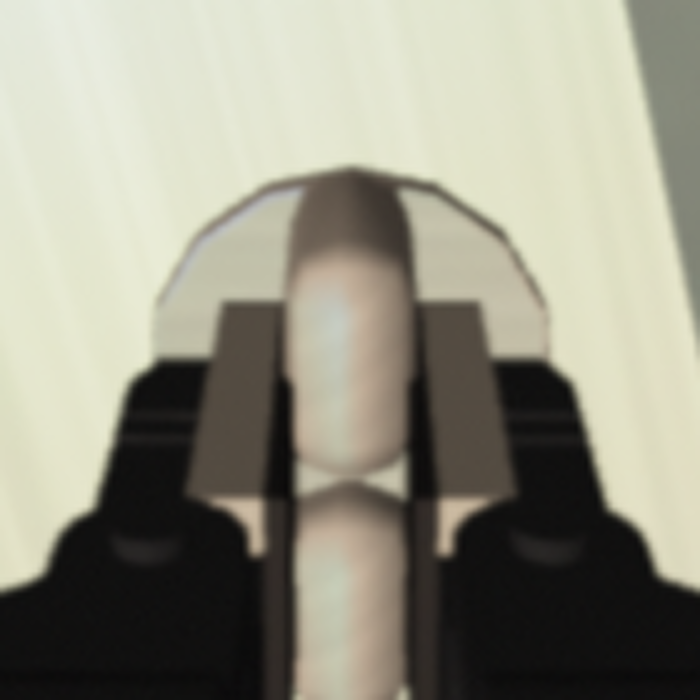

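Turned 95° (1.66 rad), with the collar down on the tongue. Pull test: lift gently and check that it holds.

>>> drive_tool:
  moves: [-0.1, 0, 0, 0, 0, 0, -0.1, 0, 0, 0, 0, 0, 0, 0, 0, 0, 0, 0]

```text
time: 21.58
tool_pos: [557.0, -63.4, 54.6]
tcp_rot: [-84.4, 89.8, 91.7]
ft_force: [4.5, 4.1, -4.9]
finger_gap: 8.5
```

>>> drive_tool:
  moves: [-0.1, 0, 0, 0, 0, 0, 0, 0, 0, 0, 0, 0]

```text
time: 21.75
tool_pos: [556.7, -63.5, 54.7]
tcp_rot: [-77.8, 89.8, 98.3]
ft_force: [7.6, 2.4, -12.5]
finger_gap: 8.4
```

The commanded 3 mm lift moved it only 0.2 mm, at 12 N, so it is locked under the thread. I'll neutralise the load and turn a few more degrees to check tightness.

>>> drive_tool:
  moves: [0.1, 0, 0, 0, 0, 0, 0.05, 0, 0, 0, 0, 0, 0, 0, 0, 3, 0, 0, 0, 0, 0, 2, 0, 0, 0, 0, 0, 0, 0, 0]

```text
time: 22.17
tool_pos: [556.7, -63.8, 54.5]
tcp_rot: [-69.2, 89.8, 101.7]
ft_force: [3.0, 4.2, -1.2]
finger_gap: 7.9
```

Run:
```python
from h import *
go([557.6,-64.9,53],-90); print(sensors.sense()['wrist_torque'],sensors.sense()['joint_efforts'].round(2))
s=wsnap('w14'); crop('w14',250,230,140,140,5,'c_w14')
```

```text
t 22.1667 pos [556.7 -63.8  54.5] jaw -99.02 F [ 3.   4.2 -1.2] gap 7.9 j [-12.  10. 101.   0.  68.  87.]
rot(deg) first [-9.02  0.06  0.21] then shift cm [ 0.15  0.11 -0.09] | or shift first [ 0.15  0.1  -0.1 ]
[ 0.59088569 -0.38092065 -0.00110897] [ -2.51 -54.71 -44.45  -1.49   0.59   0.86]
```

View pics/c_w14.png

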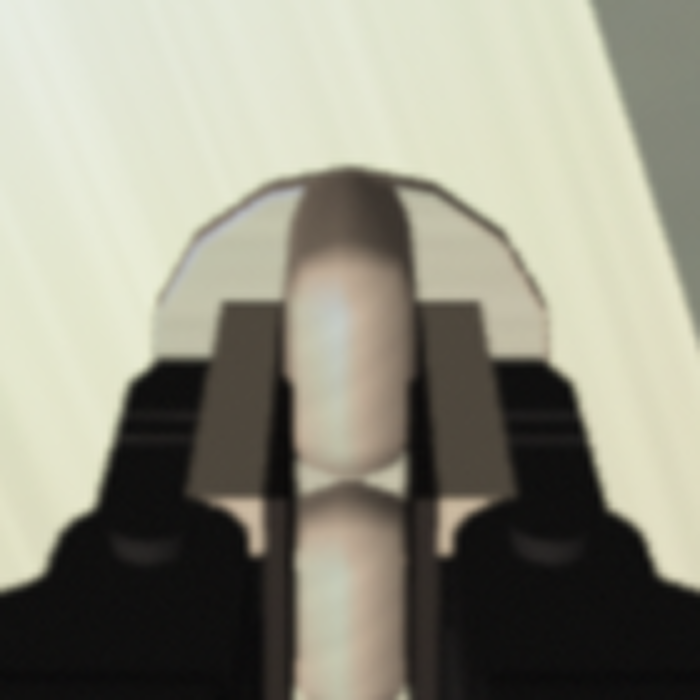

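The wing stays square in the jaws and joint 6 now carries 0.86 N m, with about 100° (1.75 rad) turned, so it is tight. Releasing and rising.

>>> drive_tool:
  moves: [0, 0, 0, 0, 0, 0, 0, 0, 0, 0, 0, 0, 0, 0, 0, 0, 0, 0, 0, 0, 0, 0, 0, 0, 0, 0, 0, 0, 0, 0]
  hand: 3.5

```text
time: 22.63
tool_pos: [556.6, -64.4, 54.7]
tcp_rot: [-59.9, 89.8, 111.2]
ft_force: [0.5, -0.5, 0.4]
finger_gap: 34.9
```

>>> drive_tool:
  moves: [-0.5, 0, 0, 0, 0, 0, -1.5, 0, 0, 0, 0, 0, -2.5, 0, 0, 0, 0, 0, -3, 0, 0, 0, 0, 0, -3, 0, 0, 0, 0, 0, 0, 0, 0, 0, 0, 0, 0, 0, 0, 0, 0, 0]

```text
time: 23.22
tool_pos: [558.6, -64.9, 163.0]
tcp_rot: [-148.4, 89.7, 22.7]
ft_force: [-0.6, -0.9, -0.7]
finger_gap: 35.0
```

Run:
```python
from h import *
go([557.6,-64.9,53],-90)
s=wsnap('w15'); snap('side','side15'); snap('top','top15'); crop('side15',240,90,140,200,3,'c_s15')
e=(abs(0))
```

```text
t 23.2167 pos [558.6 -64.9 163. ] jaw -98.99 F [-0.6 -0.9 -0.7] gap 35.0 j [-12.   4.  96.   0.  80.  87.]
rot(deg) first [-8.99 -0.25  0.13] then shift cm [11.  -0.   0.1] | or shift first [10.99  0.04  0.15]
```

View pics/w15.png

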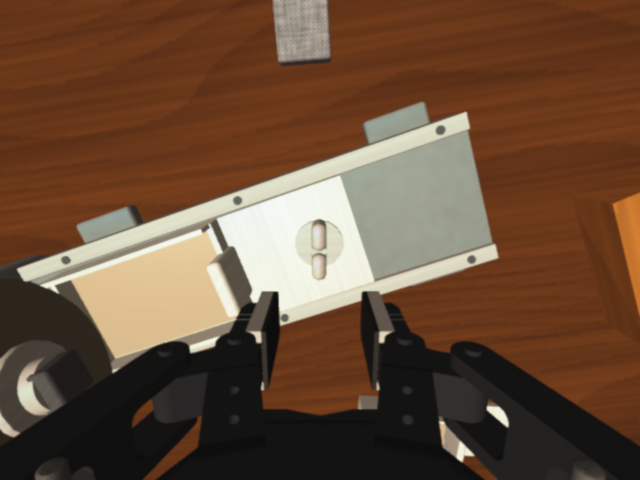

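View pics/c_s15.png

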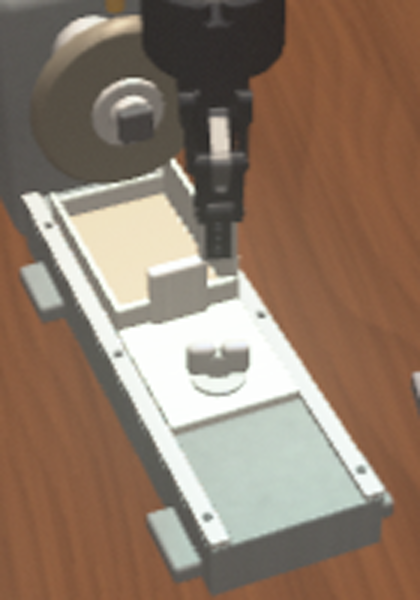

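The last views show the collar flat on the tongue with the wing at (319,250), still at the angle it was left at. The tray is straight in the channel and the gripper is clear. A quick check of the bystanders, then handing in.

Run:
```python
from h import *
a=load('top0')['image'].astype(int);b=load('top15')['image'].astype(int)
for n,(u,v,w,h) in dict(tumbler=(365,125,55,55),spare=(435,210,55,55),brush=(270,90,35,100),otherscrew=(445,290,45,40),smalltray=(272,322,95,58),stand=(380,232,55,50)).items():
    print(n,np.percentile(abs(a-b)[v:v+h,u:u+w].max(-1),[50,95,99.5]))
print(r.hand_in())
```

```text
tumbler [ 7. 10. 12.]
spare [ 8.   12.   14.88]
brush [  7.  94. 115.]
otherscrew [ 7. 12. 14.]
smalltray [  7.  23. 130.]
stand [ 9. 12. 14.]
the job is handed in; nothing more can be done
None
```

```bash
python3 -c "
from h import *
crop('top15',160,60,340,330,2,'c_t15')"
```

```text
(no output)
```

View pics/c_t15.png

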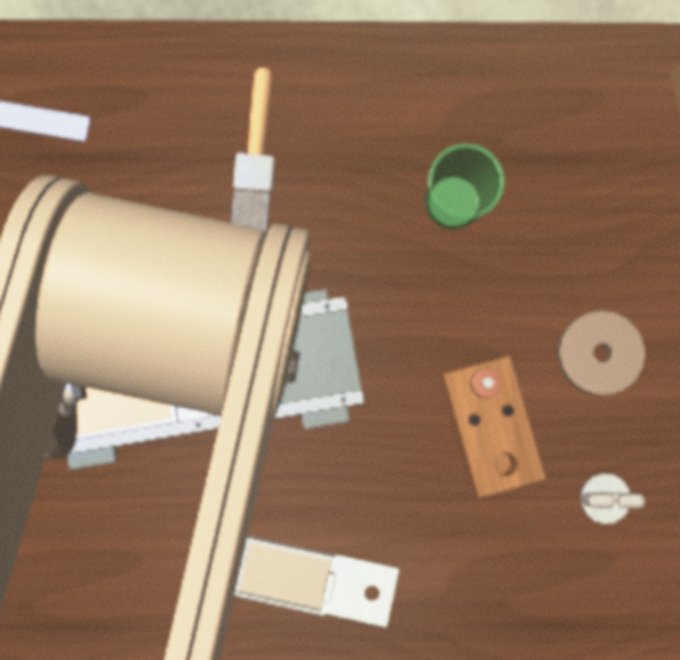

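The job is done and handed in: the tray is under the wheel and the thumbscrew is tight down on its tongue. It took about 23 of the 72 s.

- **Tray:** I slid the larger tray, by its grip, along the bed in two moves. The hole then sat over the nut to within about 0.5 mm along the bed and about 0.9 mm across it, which is inside the tray's side play. Seen through the hole, the slots lay about 10° off the bed's axis.
- **Thumbscrew:** I took the 36 mm-collar screw from the stand, lined its wing up with the slots and lowered it in small steps. The pin dropped in without force and touched bottom lightly, at about 5 N. I then turned it clockwise about 100° (1.75 rad).

**Last checks:**
- A 12 N upward pull moved the screw only 0.2 mm.
- The collar lies flat on the tongue, and the wing kept its angle after release.
- The gripper is clear, and the wrist force reads about zero.
- In the top view before and after, the tumbler, spare wheel, stand and bench screw are unchanged. The brush and the small tray were partly hidden by the arm; what shows of them looks in place.

**Readings that disagreed:**
- The wrist torque about the vertical stayed near zero during tightening, while joint 6 carried 0.86 N m. Tightness therefore rests on the turn angle, the pull test and the joint 6 load.
- The reported tool position and the cameras differed by 1 to 2 mm. I centred the screw by the camera views.

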